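Set up a strap clamp on a fixture plate

ROBOT

A 6-joint arm with a two-finger parallel gripper is mounted at the origin on a cart in front of the work surface, level with it; the furniture and walls round the work are solid. World frame = base frame: x ahead of the robot, y to its left, z up, the work surface at z = 0. Lengths are in mm, angles in rad, forces in N, time in s.
With the tool pointing down it reaches from about 250 to 775 mm from the base axis. Payload 4 kg.
Tool frame: the origin (TCP) lies at the very end of the fingers, on their centre line; the grasp point (between the pads) lies 19 mm behind it; z points along the fingers, y is the line along which they close (so a half turn about z gives the same grasp; the last joint's range is limited). The gripper opens to 85 mm and grips with 20 to 120 N. Pads are 22 mm wide; open, the fingers measure 114 mm over their backs; the gripper's body (76 mm by 85 mm) begins 54 mm behind the grasp point. The pads swing forward as they close: fully open they stand 13 mm farther back than shut.
Start: joints at [1.133, 0.087, 1.371, -0, 1.684, -0.103], TCP at [180.728, 519.476, 231.341] pointing down, gripper open.
Joint ranges: [-3.1, 3.1], [-0.76, 2.03], [0.27, 2.55], [-1.08, 4.22], [0.17, 2.65], [-2.57, 2.57]. Speed limits (rad/s): [2.79, 2.79, 3.14, 3.14, 3.14, 3.14].

INTERFACE

Orientations are given as a unit quaternion [w, x, y, z].
In Python, from bench import manip gives the robot as it stands. The module is installed in compiled form; this text tells all that it offers.
- The arm moves only by the shell command python3 -m inch 'ROWS' [OPENING] [FORCE]. ROWS is JSON, a list of rows, each a list of 4 numbers: the shift along the tool's x, y, z in m, then the turn about the tool's z in degrees. A call has 1 to 5 rows; each row is the pose to reach, as a shift and turn from the pose commanded when the call began, along the tool's axes at that moment; what a row does not reach only later rows make up. A row lasts 1/10 s, in which the tool goes at most 50 mm and 8.59 degrees, less where a joint would pass 70% of its speed; a pose out of reach is approached as far as the arm can. A call with a gripper value outside its range is refused whole. OPENING is the opening, from 0 (shut) to 1 (fully open), set as the call begins (- or left out, the last holds). The fingers move at their own pace and stop on an object; FORCE is the grip in N (left out, the last holds). Time passes only in rows, so rows that repeat a pose let the fingers close. It gives the time, the measured TCP pose, the force, the opening and the grip force at its end, in the units of the state.
- manip.get_state(): the state, without advancing time (a new reading comes with each control period).
- manip.camera(name): name is "scene" or "side" or "wrist"; returns (picture, depth): 384x512x3 uint8, blue, green, red; 384x512 float32, mm along the optical axis (not along the pixel's ray), 0 where there is no reading.
- manip.get_calibration(name): a dict with "K" (3x3 intrinsics, pixels), "pose" (4x4, takes a point from camera to world coordinates); the wrist camera has in their place "mount" (4x4, takes a point from camera to tool coordinates, whose origin is the TCP and whose axes are the flange's). Camera axes: x right, y down, z forward; pixel columns grow to the right and rows downward; lengths in mm; the calibration is good to about 2 mm. The wrist camera is an equidistant fisheye: a pixel r from the principal point sees the ray r / f radians off the axis. A picture is of the moment at which its call begins: read the wrist's pose just before it. get_calibration takes no time and is no camera call.
- manip.job_done(): hands the job in; it is judged then, once.
The state is a dict: "t": time; "joint_pos": joint angles; "qd": joint speeds; "joint_torque": joint torques, N m; "position": TCP position; "ee_rot": TCP orientation; "contact_force": force on the tool from outside, world axes, zero at the start; "torque": the same for the moment, N m; "width": finger opening in mm; "gripper_force": force on a finger pad.
Only numpy, scipy, OpenCV 4.12 (cv2) and the standard library are available. Lean on these libraries where they do the work, as an engineer would, in place of code of your own. Each camera call takes 0.05 s, during which the arm holds its last target. There are 200 camera calls.

TASK

Set up the strap clamp on the green fixture plate: lay the aluminium workpiece flat between the locating pins, lengthwise along the plate, and put on the bright pad at the other end whichever steel packing block is as high as the workpiece. Then lay the slotted strap lengthwise and level across both, with the stud through its slot; then drop the brass washer over the stud onto the strap, and last the slip-on nut onto the washer. Every part must lie flat on what is below it, and nothing already placed may be left shifted.

Things in the scene. Friction and masses are not known exactly. Their poses are not given: they have to be found in the camera images.
- plate: fixed green fixture plate, 220 x 100 x 15 mm, with a 14 mm dark threaded stud upright in its middle. Origin: where the stud's axis meets the bench; x along the plate (seat at the -x end, pad at the +x end), y across, z up. The stud has a collar 26 mm across, 3 mm high over the plate; its top 12 mm taper to 6 mm across and the tip is at z = 92 mm.
- seat: the workpiece seat: fixed bright steel plate 4 mm thick on the -x end of the green plate, axes along the green plate's. Origin: its underside (15 mm over the bench), straight under where the workpiece's centre belongs. Four brass pins 8 mm across, 6 mm high, coned, at (x, y) = (-40, +-14) and (-24, +-33) mm leave the workpiece 4 mm of play on three sides; the side to the stud is open.
- pad: the packing pad: fixed bright steel plate 80 (x) x 84 (y) x 4 mm, no pins, on the +x end of the green plate, axes along the green plate's. Origin: centre of its underside (15 mm over the bench). The packing block's centre belongs over it, within 15 mm; its length may lie along x or y.
- work_center (a point): the workpiece: bright aluminium block with five round black ports in its top, 64 (x) x 50 (y) x 25 (z) mm, about 0.2 kg. The point is its centre, 12.5 mm over its underside. It may lie either way round along the plate.
- low_block_center (a point): the lower of two steel packing blocks: plain scratched ground block, 50 (x) x 75 (y) x 25 (z) mm, about 0.6 kg. The point is its centre, 12.5 mm over its underside.
- tall_block_center (a point): the taller of two steel packing blocks: blackened, with two black holes in each long side, 50 (x) x 75 (y) x 40 (z) mm, about 0.8 kg. The point is its centre, 20 mm over its underside.
- strap_center (a point): the clamp strap: dark flat steel bar 150 (x) x 36 (y) x 12 (z) mm, one end round, the other narrowed, with a slot 42 mm (along x) x 21 mm (along y) through its middle, about 0.35 kg. The point is the centre of the bar and of the slot, half-way up. Either end may lie on the workpiece; when it lies level on workpiece and packing its underside is 44 mm over the bench.
- washer_center (a point): the brass clamp washer, 44 mm outside, 20 mm bore, 8 mm thick, lying flat, about 50 g. The point is its centre, 4 mm over its underside.
- nut_center (a point): the slip-on clamp nut: dark hexagon 30 mm across flats on a round flange 38 mm across and 5 mm thick, 22 mm high in all, standing flange down, smooth bore 18 mm that slides straight down over the stud without turning, about 90 g. The point is its centre, 11 mm over its underside; x points at a flat, so flats face x and every 60 degrees from it.
Things that resemble listed ones, but are neither listed nor needed, are in the scene too. Leave any orange look-alike of the part that bears low_block_center alone.

How it is judged (in metres and radians):
On the way, in this order (a step that is already met when the one before it is completed fails the run):
1. the workpiece lies between the pins and the packing block of its height on the pad, both released (x of work_center in the frame of seat between -0.01 and 0.012 m and y of work_center in the frame of seat between -0.009 and 0.009 m and z of work_center in the frame of seat between 0.0145 and 0.0185 m and angle between the x axis of work_center and the x axis of seat, either way round below 0.15 rad and angle between each of work_center, low_block_center's own z axis and vertical below 0.05 rad and x of low_block_center in the frame of pad between -0.016 and 0.016 m and y of low_block_center in the frame of pad between -0.016 and 0.016 m and z of low_block_center in the frame of pad between 0.0145 and 0.0185 m and contact force between each of work, low_block and the fingers below 0.05 N), for 0.2 s.
2. the strap lies level on both with the stud through its slot, released (x of strap_center in the frame of plate between -0.016 and 0.016 m and y of strap_center in the frame of plate between -0.007 and 0.007 m and z of strap_center in the frame of plate between 0.048 and 0.052 m and angle between the x axis of strap_center and the x axis of plate, either way round below 0.17 rad and angle between strap_center's own z axis and vertical below 0.04 rad and contact force between strap and the fingers below 0.05 N), for 0.2 s.
3. the washer lies flat on the strap round the stud, released (horizontal distance between washer_center and plate below 0.006 m and z of washer_center in the frame of plate between 0.058 and 0.062 m and angle between washer_center's own z axis and vertical below 0.06 rad and contact force between washer and the fingers below 0.05 N), for 0.2 s.
4. the nut stands flat on the washer round the stud, released (horizontal distance between nut_center and plate below 0.005 m and z of nut_center in the frame of plate between 0.073 and 0.077 m and angle between nut_center's own z axis and vertical below 0.06 rad and contact force between nut and the fingers below 0.05 N), for 0.2 s.
At the end, for the whole second after the job is handed in: Workpiece flat in its seat (9 mm, 0.15 rad); 25 mm block flat on the pad (16 mm); strap level (0.04 rad) on both, along the plate (0.17 rad), stud in its slot; washer flat on the strap, nut flat on the washer, round the stud (2 mm in height); all released, at rest (x of work_center in the frame of seat between -0.01 and 0.012 m and y of work_center in the frame of seat between -0.009 and 0.009 m and z of work_center in the frame of seat between 0.0145 and 0.0185 m and angle between the x axis of work_center and the x axis of seat, either way round below 0.15 rad and angle between each of work_center, low_block_center's own z axis and vertical below 0.05 rad and x of low_block_center in the frame of pad between -0.016 and 0.016 m and y of low_block_center in the frame of pad between -0.016 and 0.016 m and z of low_block_center in the frame of pad between 0.0145 and 0.0185 m and x of strap_center in the frame of plate between -0.016 and 0.016 m and y of strap_center in the frame of plate between -0.007 and 0.007 m and z of strap_center in the frame of plate between 0.048 and 0.052 m and angle between the x axis of strap_center and the x axis of plate, either way round below 0.17 rad and angle between strap_center's own z axis and vertical below 0.04 rad and horizontal distance between washer_center and plate below 0.006 m and z of washer_center in the frame of plate between 0.058 and 0.062 m and angle between each of washer_center, nut_center's own z axis and vertical below 0.06 rad and horizontal distance between nut_center and plate below 0.005 m and z of nut_center in the frame of plate between 0.073 and 0.077 m and linear speed of each of work, low_block, strap, washer, nut below 0.01 m/s); the robot touches nothing.
It also fails if it takes over 125 s, if anything falls off the work surface, if the arm or the gripper's body presses on something with over 40 N, if the wrist force passes 120 N, or if a joint passes its speed limit or range.

## Working session

There is one attempt and no reset: what is moved stays moved. The work goes in short steps, Python scripts to look and compute and a shell command to move; the robot and the scene stay as the last step left them, time stands still between calls to the robot, and variables do not carry over. Pictures are saved under pics/ and viewed, at most 14 in all, crops included, and the job is handed in when it is done.

```bash
mkdir -p pics; ls
cat > h.py <<'E'
import numpy as np,cv2,json
from bench import manip
from scipy.spatial.transform import Rotation as R
def grab(n,tag):
    s=manip.get_state(); p,d=manip.camera(n); cv2.imwrite(f'pics/{tag}.png',p)
    np.savez(f'pics/{tag}.npz',p=p,d=d,pos=s['position'],q=s['ee_rot']); return p,d,s
def tool(s):
    q=s['ee_rot']; T=np.eye(4); T[:3,:3]=R.from_quat([q[1],q[2],q[3],q[0]]).as_matrix(); T[:3,3]=s['position']; return T
def rays(n,uv,s=None):
    c=manip.get_calibration(n);K=np.array(c['K']);uv=np.atleast_2d(uv).astype(float)
    x=(uv[:,0]-K[0,2])/K[0,0];y=(uv[:,1]-K[1,2])/K[1,1]
    if n=='wrist':
        r=np.hypot(x,y)+1e-12;d=np.c_[np.sin(r)*x/r,np.sin(r)*y/r,np.cos(r)];T=tool(s)@np.array(c['mount'])
    else: d=np.c_[x,y,np.ones(len(x))];T=np.array(c['pose'])
    return T[:3,3],d@T[:3,:3].T
def onz(n,uv,z,s=None):
    o,d=rays(n,uv,s); return o+d*((z-o[2])/d[:,2])[:,None]
E
python3 - <<'E'
from h import *
s=manip.get_state();print(s)
for n in('scene','side','wrist'):
    grab(n,n+'0');print(n,manip.get_calibration(n))
E
```

```text
pics
{'t': 0.0, 'joint_pos': array([ 1.13290261e+00,  8.79751376e-02,  1.37232128e+00,  1.55113360e-06,
        1.68363263e+00, -1.03087902e-01]), 'qd': array([-0.00020031, -0.00148094, -0.00016582,  0.00120727,  0.00120645,
        0.00053165]), 'joint_torque': array([ 2.41032567e-04, -3.51849210e+01, -3.13283408e+01, -2.28494118e-04,
        1.06309756e-02, -8.09706819e-06]), 'position': array([180.4940436 , 518.97948751, 230.09415261]), 'ee_rot': array([-3.12890053e-04,  1.66621927e-01,  9.86020167e-01, -1.12551499e-03]), 'contact_force': array([ 0.2699329 , -0.08088279, -0.00305253]), 'torque': array([-0.02994922, -0.00528908, -0.01045254]), 'gripper_force': 0.0, 'width': 85.02883617214532}
scene {'K': array([[353.07933699,   0.        , 254.68165122],
       [  0.        , 353.07933699, 192.81358409],
       [  0.        ,   0.        ,   1.        ]]), 'pose': array([[ 8.89586062e-01, -3.22122707e-01,  3.23841937e-01,
         1.98610924e+02],
       [-4.56751925e-01, -6.21461289e-01,  6.36524583e-01,
        -5.52412650e+02],
       [-3.78379380e-03, -7.14158826e-01, -6.999734
[... 454 characters left out ...]
7874e+03],
       [ 1.60658079e-02, -8.47864079e-01, -5.29970182e-01,
         7.63463967e+02],
       [ 0.00000000e+00,  0.00000000e+00,  0.00000000e+00,
         1.00000000e+00]])}
wrist {'K': array([[297.31863964,   0.        , 256.36994709],
       [  0.        , 297.31863964, 188.47781968],
       [  0.        ,   0.        ,   1.        ]]), 'mount': array([[-7.28094866e-04, -9.55251134e-01, -2.95795099e-01,
         7.49010253e+01],
       [ 9.99999698e-01, -6.15286198e-04, -4.74456162e-04,
         9.90704071e-01],
       [ 2.71226145e-04, -2.95795355e-01,  9.55251294e-01,
        -1.44664943e+02],
       [ 0.00000000e+00,  0.00000000e+00,  0.00000000e+00,
         1.00000000e+00]])}
```

View pics/scene0.png

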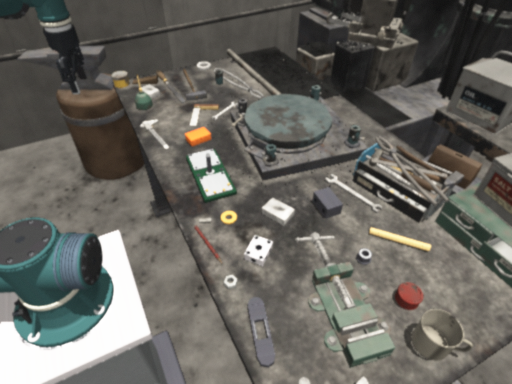

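View pics/side0.png

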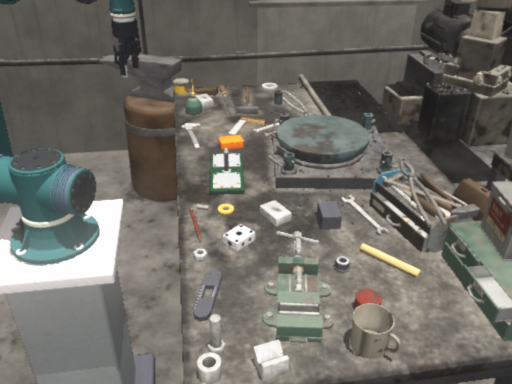

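The scene view shows the plate at about (210,172) with its stud, washer (229,217), low block (279,210), tall block (327,203), work (259,248), strap (260,330), nut (364,255), and the orange decoy (198,136).

Run:
```python
from h import *
# upscaled crops side by side
a=np.load('pics/scene0.npz');b=np.load('pics/side0.npz')
ca=cv2.resize(a['p'][140:370,180:380],None,fx=2.0,fy=2.0,interpolation=3)
cb=cv2.resize(b['p'][130:330,170:370],None,fx=2.0,fy=2.3,interpolation=3)
o=np.zeros((460,800,3),np.uint8);o[:460,:400]=ca;o[:460,400:]=cb;cv2.imwrite('pics/crop0.png',o)
def p3(n,f,u,v):
    d=f['d'][v-1:v+2,u-1:u+2];o,r=rays(n,[u,v])
    z=np.median(d);K=manip.get_calibration(n);ax=np.array(K['pose'])[:3,2]
    r=r[0]/(r[0]@ax);return np.round(o+r*z)
for nm,u,v in [('work',259,248),('low',279,208),('tall',327,196),('strapA',257,305),('strapB',265,355),('washer',223,217),('nut',364,252),('ring',231,278),('seatA',203,160),('padB',215,184),('stud',209,155)]:
    print(nm,p3('scene',a,u,v))
for nm,u,v in [('work',239,232),('low',275,208),('tall',329,208),('nut',342,260),('ring',200,251),('w',219,210),('A',227,159),('B',227,181)]:
    print(nm,p3('side',b,u,v))
```

```text
work [446. -87.  26.]
low [559.   8.  24.]
tall [692. -26.  40.]
strapA [ 375. -214.   13.]
strapB [ 341. -315.   10.]
washer [413.  62.   9.]
nut [ 678. -209.   12.]
ring [ 354. -122.    8.]
seatA [451. 305.  20.]
padB [441. 184.  19.]
stud [453. 245.  82.]
work [449. -81.  25.]
low [556.  12.  25.]
tall [691. -31.  40.]
nut [ 675. -210.   14.]
ring [ 350. -122.   10.]
w [410.  49.   7.]
A [453. 244.  56.]
B [445. 179.  19.]
```

View pics/crop0.png

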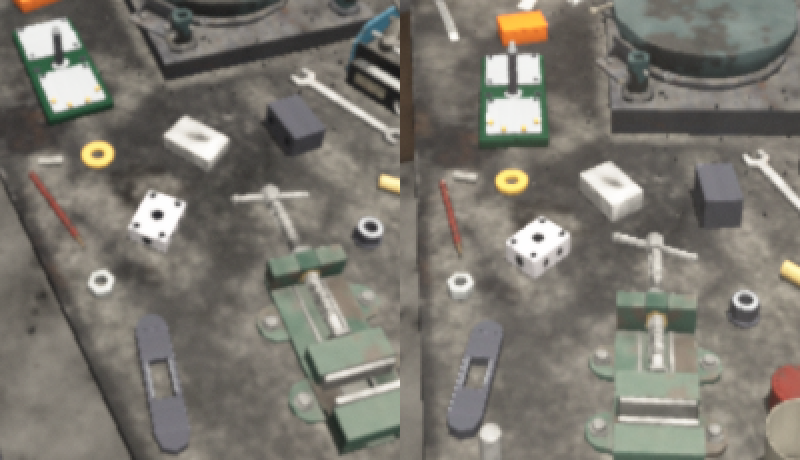

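View pics/wrist0.png

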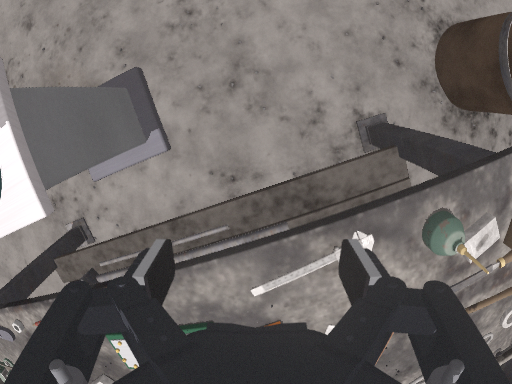

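Crops show pins (gold dots) at the robot-right (-y) end of the plate, so plate +x is about world +y. The true nut is the dark flanged one; the bright nut and ring are look-alikes. The first wrist view shows only the bench edge.

```bash
cat >> h.py <<'E'
def go(x,y,z,phi=None,n=1,frm=None):
    """print n rows-targets (tool axes at each call's start) to world x,y,z and yaw phi of tool y (deg)"""
    s=manip.get_state();p=np.array(s['position']);T=tool(s)
    f=np.degrees(np.arctan2(T[1,1],T[0,1]))
    if frm: p=np.array(frm[:3],float);f=frm[3]
    if phi is None: phi=f
    df=(phi-f+90)%180-90; D=(np.array([x,y,z])-p)/n
    for i in range(n):
        a=np.radians(f+df*i/n);ty=np.array([np.cos(a),np.sin(a),0]);tx=np.array([-np.sin(a),np.cos(a),0])
        print('row',np.round([D@tx/1000,D@ty/1000,-D[2]/1000],4),round(-df/n,1))
    print('now',np.round(p,1),'phi',round(f,1),'t',round(s['t'],1),'w',round(s['width'],1),'j6',round(np.degrees(s['joint_pos'][5])))
E
python3 - <<'E'
from h import *
go(450,30,330,0,3)
E
```

```text
row [-0.1384 -0.1245 -0.0332] 23.6
row [-0.1767 -0.0586 -0.0332] 23.6
row [-0.1854  0.017  -0.0332] 23.6
now [180.5 519.1 230.4] phi 70.8 t 0.1 w 85.2 j6 -6
```

```bash
python3 -m inch '[[-0.138,-0.124,-0.033,23.6],[-0.138,-0.124,-0.033,23.6],[-0.138,-0.124,-0.033,23.6],[-0.138,-0.124,-0.033,23.6],[-0.138,-0.124,-0.033,23.6]]' 1 40 >/dev/null
python3 -m inch '[[-0.177,-0.059,-0.033,23.6],[-0.177,-0.059,-0.033,23.6],[-0.177,-0.059,-0.033,23.6],[-0.177,-0.059,-0.033,23.6],[-0.177,-0.059,-0.033,23.6]]' >/dev/null
python3 -m inch '[[-0.185,0.017,-0.033,23.6],[-0.185,0.017,-0.033,23.6],[-0.185,0.017,-0.033,23.6],[-0.185,0.017,-0.033,23.6],[-0.185,0.017,-0.033,23.6]]'
python3 -m inch '[[0,0,0,0],[0,0,0,0]]' >/dev/null
python3 - <<'E'
from h import *
go(450,30,330,0)
p,d,s=grab('wrist','w1')
E
```

```text
t: 1.65
position: [451.7, 28.6, 329.6]
ee_rot: [-0.0, 0.709, 0.706, -0.0]
contact_force: [-0.9, 0.9, -0.0]
width: 85.5
gripper_force: 0.0
row [-0.0024  0.0006 -0.0003] 0.2
now [449.4  32.4 329.7] phi 0.2 t 1.9 w 85.4 j6 -3
```

View pics/w1.png

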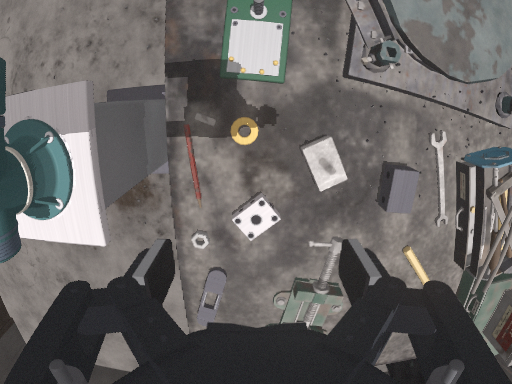

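The wrist view from above shows work (256,217), low block (325,163), washer (244,131), pins at (231,59),(239,70),(262,71),(276,62), tall block (398,188).

```bash
cat >> h.py <<'E'
def blob(p,s,seed,mask,z,n='wrist'):
    """world outline (at height z) of the mask component nearest seed"""
    k,l,st,c=cv2.connectedComponentsWithStats(mask.astype(np.uint8))
    i=1+np.argmin([np.hypot(*(c[j]-seed))+ (1e6 if st[j,4]<8 else 0) for j in range(1,k)])
    ct=max(cv2.findContours((l==i).astype(np.uint8),0,cv2.CHAIN_APPROX_NONE)[0],key=len)[:,0]
    w=onz(n,ct,z,s)[:,:2]; h=cv2.convexHull(w.astype(np.float32)); return h[:,0],cv2.minAreaRect(h),st[i,4]
def hsv(p): return cv2.split(cv2.cvtColor(p,cv2.COLOR_BGR2HSV))
E
python3 - <<'E'
from h import *
f=np.load('pics/w1.npz');p=f['p'];s=dict(position=f['pos'],ee_rot=f['q'])
H,S,V=hsv(p)
print([V[y,x] for x,y in((240,215),(325,163),(310,150),(250,35),(220,215),(360,150))],[S[y,x] for x,y in((240,215),(325,163),(244,122),(239,70))])
br=cv2.morphologyEx(((V>150)&(S<60)).astype(np.uint8),3,np.ones((3,3)))
for nm,sd,z in(('work',(256,217),25),('low',(325,163),25),('seat',(254,45),19)):
    for t in(150,170,190):
        h,r,a=blob(p,s,sd,(V>t)&(S<60),z);print(nm,t,np.round(r[0],1),np.round(r[1],1),round(r[2],1),a)
h,r,a=blob(p,s,(244,131),(S>110)&(V>90)&(H>15)&(H<35),8);print('washer',r)
for q in((231,59),(239,70),(262,71),(276,62)):
    h,r,a=blob(p,s,q,(S>90)&(V>90)&(H>12)&(H<35),25);print('pin',r,a)
E
```

```text
[np.uint8(248), np.uint8(157), np.uint8(213), np.uint8(219), np.uint8(105), np.uint8(101)] [np.uint8(7), np.uint8(16), np.uint8(128), np.uint8(7)]
work 150 [445.8 -85.9] [73.8 51.6] 38.7 1003
work 170 [449.  -83.3] [64.6 50. ] 38.8 920
work 190 [449.2 -83.1] [63.8 49.5] 38.8 871
low 150 [558.5   9.9] [50.6 76.1] 25.4 1406
low 170 [558.5   9.7] [50. 75.] 25.2 1288
low 190 [558.5   9.7] [49.  74.7] 25.1 1192
seat 150 [446.7 190.4] [84.9 79.1] 84.9 2524
seat 170 [446.6 190.7] [84.3 78.4] 85.1 2478
seat 190 [446.6 190.7] [83.4 78.1] 84.6 2417
washer ((430.28436279296875, 59.453399658203125), (42.89458465576172, 40.94647216796875), 89.87332153320312)
pin ((411.9559020996094, 171.14114379882812), (4.63358736038208, 5.994858264923096), 88.66180419921875) 16
pin ((429.0480041503906, 153.1952362060547), (4.448325157165527, 6.127342224121094), 0.010298359207808971) 16
pin ((457.17535400390625, 151.60415649414062), (4.440056324005127, 6.107349395751953), 0.13880403339862823) 15
pin ((477.1329040527344, 164.8778839111328), (5.960978984832764, 4.611542224884033), 1.1278769969940186) 16
```

Run:
```python
from h import *
go(449,-83.2,130,-51.2,2)
```

```text
row [-0.0578 -0.0003  0.1   ] 25.7
row [-0.0523  0.0248  0.1   ] 25.7
now [449.3  32.5 329.9] phi 0.2 t 1.9 w 85.6 j6 -3
```

```bash
python3 -m inch '[[-0.058,0,0.1,25.7],[-0.058,0,0.1,25.7],[-0.058,0,0.1,25.7],[-0.058,0,0.1,25.7],[-0.058,0,0.1,25.7]]' >/dev/null
python3 -m inch '[[-0.052,0.025,0.1,25.7],[-0.052,0.025,0.1,25.7],[-0.052,0.025,0.1,25.7],[-0.052,0.025,0.1,25.7],[-0.052,0.025,0.1,25.7]]' >/dev/null
python3 -m inch '[[0,0,0,0],[0,0,0,0]]' >/dev/null
python3 - <<'E'
from h import *
p,d,s=grab('wrist','w2')
H,S,V=hsv(p)
for t in(170,200):
    h,r,a=blob(p,s,(256,241),(V>t)&(S<60),25);print('work',t,np.round(r[0],1),np.round(r[1],1),round(r[2],1),a)
go(449,-83.2,5,-51.2)
E
```

```text
work 170 [ 441.3 -100. ] [31.2 31.9] 40.3 532
work 200 [ 437.2 -104.1] [18.7 31.2] 38.6 416
row [-0.0007 -0.0023  0.1272] -0.0
now [451.  -84.5 132.2] phi -51.2 t 3.1 w 85.2 j6 34
```

View pics/w2.png

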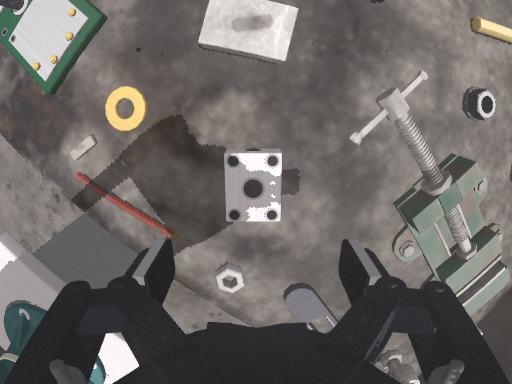

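The work sits at (253,187), square to the fingers, partly shadowed; its centre port is at (253,188).

Run:
```python
from h import *
f=np.load('pics/w2.npz');s=dict(position=f['pos'],ee_rot=f['q'])
print(onz('wrist',[[253,188],[233,160],[273,160],[234,214],[272,214]],25,s).round(1), s['position'])
H,S,V=hsv(f['p'])
for t in (150,170,185):
    h,r,a=blob(f['p'],s,(250,30),(V>t)&(S<60),25);print(r)
h,r,a=blob(f['p'],s,(126,108),(S>110)&(V>90)&(H>15)&(H<35),8);print('washer',r)
```

```text
[[ 449.1  -82.9   25. ]
 [ 458.1  -53.5   25. ]
 [ 479.7  -80.6   25. ]
 [ 418.7  -84.8   25. ]
 [ 440.5 -112.    25. ]] [451.29396999 -84.46369699 132.61435466]
((558.4971313476562, 10.247432708740234), (50.271854400634766, 75.56475830078125), 25.365644454956055)
((558.4840698242188, 10.331916809082031), (50.172916412353516, 75.31826782226562), 25.351377487182617)
((558.503662109375, 10.348468780517578), (49.726966857910156, 74.92628479003906), 25.361724853515625)
washer ((431.06707763671875, 58.96392822265625), (42.67347717285156, 43.49158477783203), 35.464988708496094)
```

```bash
python3 -m inch '[[-0.001,-0.002,0.04,0],[-0.001,-0.002,0.08,0],[-0.001,-0.002,0.11,0],[-0.001,-0.002,0.125,0],[-0.001,-0.002,0.126,0]]' 1
python3 -m inch '[[0,0,0,0],[0,0,0,0],[0,0,0,0],[0,0,0,0],[0,0,0,0]]' 0 40
python3 -m inch '[[0,0,0,0],[0,0,0,0],[0,0,0,0],[0,0,0,0],[0,0,0,0]]'
```

```text
t: 3.65
position: [446.1, -83.1, 2.3]
ee_rot: [-0.002, 0.944, 0.331, -0.002]
contact_force: [0.2, 0.7, -0.3]
width: 85.4
gripper_force: 0.0
t: 4.15
position: [449.4, -84.2, 6.4]
ee_rot: [0.001, 0.944, 0.331, 0.002]
contact_force: [-0.7, 0.6, 5.5]
width: 49.3
gripper_force: 44.5
t: 4.65
position: [449.4, -84.2, 6.3]
ee_rot: [0.001, 0.944, 0.331, 0.002]
contact_force: [-0.5, 0.7, 6.2]
width: 48.9
gripper_force: 44.5
```

Run:
```python
from h import *
go(449,-83.2,130,-51.2)
go(446.6,192,130,-5,2,frm=(449,-83,130,-51.2))
```

```text
row [ 0.0003 -0.001  -0.1237] -0.2
now [449.4 -84.2   6.3] phi -51.4 t 4.7 w 48.9 j6 34
row [ 0.0852 -0.1079 -0.    ] -23.1
row [ 0.1207 -0.0658 -0.    ] -23.1
now [449. -83. 130.] phi -51.2 t 4.7 w 48.9 j6 34
```

```bash
python3 -m inch '[[0,0,-0.02,0],[0,0,-0.05,0],[0,0,-0.09,0],[0,0,-0.124,0],[0,0,-0.124,0]]' 
python3 -m inch '[[0.085,-0.108,0,-23.1],[0.085,-0.108,0,-23.1],[0.085,-0.108,0,-23.1],[0.085,-0.108,0,-23.1],[0.085,-0.108,0,-23.1]]' >/dev/null
python3 -m inch '[[0.101,-0.066,0,-23.1],[0.101,-0.066,0,-23.1],[0.101,-0.066,0,-23.1],[0.101,-0.066,0,-23.1],[0.101,-0.066,0,-23.1]]' >/dev/null
python3 -m inch '[[0,0,0,0],[0,0,0,0],[0,0,0,0]]'
python3 - <<'E'
from h import *
p,d,s=grab('wrist','w3')
E
```

```text
t: 5.15
position: [451.3, -85.1, 134.4]
ee_rot: [0.004, 0.944, 0.331, 0.005]
contact_force: [1.4, 0.0, -2.1]
width: 49.0
gripper_force: 43.7
t: 6.45
position: [436.8, 172.7, 128.3]
ee_rot: [0.0, 0.739, 0.674, -0.0]
contact_force: [0.8, -0.0, -2.1]
width: 49.0
gripper_force: 43.6
```

View pics/w3.png

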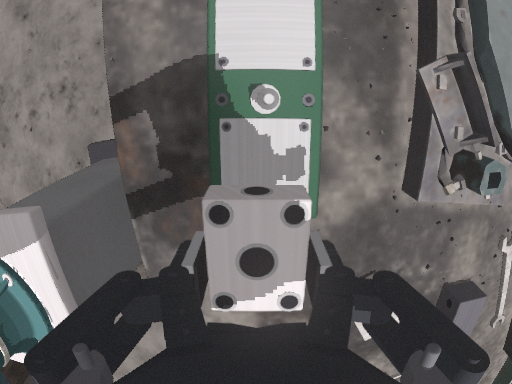

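Work held level; behind it are the seat (edge at row 119), stud tip (267,98), pad and screws, and plate edges (cols 208 and 322).

Run:
```python
from h import *
f=np.load('pics/w3.npz');p=f['p'];s=dict(position=f['pos'],ee_rot=f['q'])
H,S,V=hsv(p)
g=((H>50)&(H<90)&(S>70)).astype(np.uint8)
E=[]
for rows in (range(70,180,5),):
    L=[];Rr=[]
    for v in rows:
        c=np.where(g[v,190:340])[0]+190
        L.append((c.min(),v));Rr.append((c.max()+1,v))
    for q in(L,Rr):
        w=onz('wrist',q,15,s)[:,:2];l=cv2.fitLine(w.astype(np.float32),cv2.DIST_HUBER,0,.1,.1).ravel()
        a=np.degrees(np.arctan2(l[1],l[0]));E.append(l);print('edge ang',a%180,l[2:], 'x at y=192',l[2]+(192-l[3])*l[0]/l[1])
print('stud tip',onz('wrist',[[267,98]],92,s),'collar c',onz('wrist',[[265,100]],18,s))
print('pad screws z19',onz('wrist',[[222,62],[307,62],[226,127],[304,126]],19,s))
print('green screws z15',onz('wrist',[[222,99],[308,100]],15,s))
print('seat edge',onz('wrist',[[222,119.5],[309,117.5]],19,s))
print('pad edge',onz('wrist',[[218,69.5],[313,69]],19,s))
go(446.6,192,40,-5)
```

```text
edge ang 84.64831 [401.2272  228.92075] x at y=192 397.7686
edge ang 84.85125 [499.96036 229.15717] x at y=192 496.6123
stud tip [[451.13178499 248.72525776  92.        ]] collar c [[451.90777756 247.19402978  18.        ]]
pad screws z19 [[419.03217557 283.49863517  19.        ]
 [490.27465614 277.38543696  19.        ]
 [416.65956555 227.42919156  19.        ]
 [483.31719698 222.32738559  19.        ]]
green screws z15 [[415.38739728 251.79987547  15.        ]
 [489.08355889 244.450333    15.        ]]
seat edge [[413.95164631 234.23942237  19.        ]
 [488.17477073 229.38348257  19.        ]]
pad edge [[415.03927524 277.43864535  19.        ]
 [494.90295304 271.0596663   19.        ]]
row [0.02   0.008  0.0883] -0.3
now [436.8 172.9 128.3] phi -5.3 t 6.5 w 48.6 j6 20
```

```bash
python3 -m inch '[[0.021,0.008,0.04,0],[0.021,0.008,0.083,0],[0.021,0.008,0.083,0],[0.021,0.008,0.083,0],[0.021,0.008,0.083,0]]'
python3 - <<'E'
from h import *
go(447,192.4,26,-5.2)
E
```

```text
t: 7.0
position: [448.3, 194.2, 47.8]
ee_rot: [0.001, 0.739, 0.674, 0.002]
contact_force: [0.5, 0.8, -1.2]
width: 49.2
gripper_force: 43.6
row [-0.0019 -0.0011  0.0218] -0.0
now [448.3 194.2  47.8] phi -5.2 t 7.0 w 49.2 j6 22
```

```bash
python3 -m inch '[[0,0,0,0],[0,0,0,0],[0,0,0,0]]'
python3 - <<'E'
from h import *
go(447,192.4,26,-5.2)
E
```

```text
t: 7.3
position: [447.2, 194.0, 46.6]
ee_rot: [0.001, 0.738, 0.674, 0.001]
contact_force: [0.1, 0.2, -2.7]
width: 49.2
gripper_force: 43.6
row [-0.0016 -0.0001  0.0206] 0.0
now [447.2 194.   46.6] phi -5.2 t 7.3 w 49.2 j6 22
```

```bash
python3 -m inch '[[-0.0015,0,0.005,0],[-0.0015,0,0.01,0],[-0.0015,0,0.015,0],[-0.0015,0,0.018,0],[-0.0015,0,0.0205,0]]'
python3 -m inch '[[0,0,0,0],[0,0,0,0],[0,0,0,0]]'
```

```text
t: 7.8
position: [445.8, 192.2, 25.3]
ee_rot: [-0.0, 0.738, 0.674, -0.001]
contact_force: [-7.6, -1.3, 15.6]
width: 49.3
gripper_force: 45.8
t: 8.1
position: [446.0, 192.3, 25.4]
ee_rot: [-0.0, 0.738, 0.674, -0.0]
contact_force: [-4.3, -1.4, 5.5]
width: 48.9
gripper_force: 44.5
```

```bash
python3 -m inch '[[0,0,0,0],[0,0,0,0],[0,0,0,0]]' 0.85
python3 -m inch '[[0,0,-0.02,0],[0,0,-0.06,0],[0,0,-0.1,0],[0,0,-0.13,0],[0,0,-0.13,0]]' 1
python3 -m inch '[[-0.08,0,0,0],[-0.08,0,0,0],[-0.08,0,0,0],[-0.08,0,0,0]]'
python3 - <<'E'
from h import *
p,d,s=grab('wrist','w4')
go(558.5,10.2,130,25.3,2)
E
```

```text
t: 8.4
position: [446.6, 192.5, 24.7]
ee_rot: [0.0, 0.738, 0.674, 0.0]
contact_force: [0.4, -0.2, -0.0]
width: 72.4
gripper_force: 0.0
t: 8.9
position: [449.7, 193.4, 160.7]
ee_rot: [0.003, 0.738, 0.674, 0.005]
contact_force: [0.8, -0.2, -0.3]
width: 85.4
gripper_force: 0.0
t: 9.3
position: [438.8, 112.5, 154.0]
ee_rot: [-0.001, 0.739, 0.674, -0.0]
contact_force: [0.2, 0.4, 0.2]
width: 85.5
gripper_force: 0.0
row [-0.0458  0.0642  0.0121] -15.3
row [-0.0611  0.0499  0.0121] -15.3
now [438.9 113.  154.1] phi -5.2 t 9.3 w 85.6 j6 12
```

View pics/w4.png

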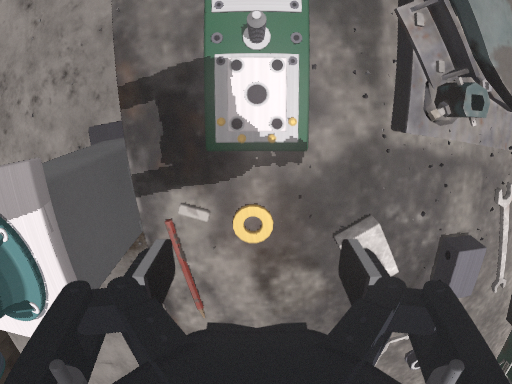

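Work lies in the seat at (256,94), pins visible at (221,121),(241,139),(272,138),(292,121).

Run:
```python
from h import *
f=np.load('pics/w4.npz');p=f['p'];s=dict(position=f['pos'],ee_rot=f['q'])
H,S,V=hsv(p)
P=[]
for q in((221,121),(241,139),(272,138),(292,121)):
    h,r,a=blob(p,s,q,(S>90)&(V>80)&(H>12)&(H<35),24);P.append(r[0])
P=np.array(P);print(P.round(1))
C=onz('wrist',[[235.5,65],[277,65],[236,124],[278,124],[257,94]],44,s)[:,:2];print(C.round(1))
ym=np.r_[P[3]-P[0]];ey=-(ym)/np.linalg.norm(ym);ex=np.array([-ey[1],ey[0]])*-1
if ex[1]<0: ex=-ex
o=(P[1:3].mean(0)+40*ex+P[[0,3]].mean(0)+24*ex)/2
print('seat',o,'ex ang',np.degrees(np.arctan2(ex[1],ex[0])))
d=C-o;print(np.c_[d@ex,d@ey].round(1))
w=C[1]-C[3];print(np.degrees(np.arctan2(w[1],w[0])))
K=onz('wrist',[[257,13]],92,s);print('stud tip',K)
h,r,a=blob(p,s,(253,225),(S>110)&(V>90)&(H>15)&(H<35),8);print('washer',r)
```

```text
[[411.7 171.3]
 [429.4 153.4]
 [456.8 151.8]
 [477.9 165.6]]
[[431.9 219.6]
 [466.6 216.3]
 [427.3 169. ]
 [463.  165.6]
 [447.5 192.8]]
seat [446.69758648 192.40515091] ex ang 85.09766218823562
[[ 25.8  17.1]
 [ 25.5 -17.7]
 [-25.   17.3]
 [-25.3 -18.6]
 [  0.5  -0.8]]
86.0042546156528
stud tip [[452.77684665 249.80468135  92.        ]]
washer ((430.3708801269531, 59.68010330200195), (43.40932846069336, 41.97706985473633), 84.81930541992188)
```

```bash
python3 -m inch '[[-0.046,0.064,0.012,-15.3],[-0.046,0.064,0.012,-15.3],[-0.046,0.064,0.012,-15.3],[-0.046,0.064,0.012,-15.3]]' >/dev/null
python3 -m inch '[[-0.061,0.05,0.012,-15.3],[-0.061,0.05,0.012,-15.3],[-0.061,0.05,0.012,-15.3],[-0.061,0.05,0.012,-15.3],[-0.061,0.05,0.012,-15.3]]' >/dev/null
python3 -m inch '[[0,0,0,0],[0,0,0,0]]' >/dev/null
python3 - <<'E'
from h import *
p,d,s=grab('wrist','w5')
H,S,V=hsv(p)
for t in (100,150,170,185):
    h,r,a=blob(p,s,(256,187),(V>t)&(S<60),25);print(r,a)
go(558.5,10.2,6,25.3)
E
```

```text
((515.9114990234375, -33.004180908203125), (768.9923706054688, 372.7957458496094), 37.25543212890625) 87972
((558.301513671875, 9.878894805908203), (50.49001693725586, 75.24710083007812), 25.375329971313477) 3825
((563.616455078125, -1.2233924865722656), (50.08912658691406, 50.56039047241211), 25.436870574951172) 2321
((563.5823364257812, -1.2396125793457031), (50.01359558105469, 50.56039047241211), 25.436870574951172) 2197
row [-4.000e-04  1.000e-04  1.253e-01] 0.2
now [558.3  10.6 131.3] phi 25.5 t 10.5 w 85.3 j6 -30
```

```bash
python3 -m inch '[[-0.0005,0,0.04,0],[-0.0005,0,0.08,0],[-0.0005,0,0.11,0],[-0.0005,0,0.123,0],[-0.0005,0,0.125,0]]' 1
python3 -m inch '[[0,0,0,0],[0,0,0,0],[0,0,0,0],[0,0,0,0],[0,0,0,0]]' 0 80
python3 -m inch '[[0,0,0,0],[0,0,0,0],[0,0,0,0]]'
python3 - <<'E'
from h import *
go(558.5,10.2,130,25.3)
go(457.6,314.5,130,-5.1,2,frm=(558.5,10.2,130,25.3))
E
```

```text
t: 11.0
position: [557.3, 9.7, 4.0]
ee_rot: [-0.002, 0.534, 0.845, -0.001]
contact_force: [-0.1, -0.2, 0.2]
width: 85.6
gripper_force: 0.0
t: 11.5
position: [560.2, 8.9, 8.8]
ee_rot: [0.002, 0.534, 0.845, 0.001]
contact_force: [-1.9, -0.3, 5.9]
width: 47.9
gripper_force: 87.6
t: 11.8
position: [560.2, 8.9, 8.8]
ee_rot: [0.002, 0.534, 0.845, 0.0]
contact_force: [-2.4, -0.5, 6.5]
width: 48.0
gripper_force: 87.6
row [ 0.0019 -0.001  -0.1212] 0.1
now [560.2   8.9   8.8] phi 25.4 t 11.8 w 48.0 j6 -30
row [ 0.1591  0.0194 -0.    ] 15.2
row [ 0.1586 -0.023  -0.    ] 15.2
now [558.5  10.2 130. ] phi 25.3 t 11.8 w 48.0 j6 -30
```

```bash
python3 -m inch '[[0.0,0,-0.02,0],[0,0,-0.05,0],[0,0,-0.09,0],[0,0,-0.121,0],[0,0,-0.121,0]]' 
python3 -m inch '[[0.161,0.019,0,15.2],[0.161,0.019,0,15.2],[0.161,0.019,0,15.2],[0.161,0.019,0,15.2],[0.161,0.019,0,15.2]]' >/dev/null
python3 -m inch '[[0.139,-0.023,0,15.2],[0.139,-0.023,0,15.2],[0.139,-0.023,0,15.2],[0.139,-0.023,0,15.2],[0.139,-0.023,0,15.2]]' >/dev/null
python3 -m inch '[[0,0,0,0],[0,0,0,0],[0,0,0,0]]'
python3 - <<'E'
from h import *
p,d,s=grab('wrist','w6')
E
```

```text
t: 12.3
position: [562.3, 9.2, 132.8]
ee_rot: [0.005, 0.534, 0.845, 0.003]
contact_force: [1.6, 0.4, -5.1]
width: 47.9
gripper_force: 86.4
t: 13.6
position: [460.2, 294.3, 126.6]
ee_rot: [0.0, 0.738, 0.675, -0.0]
contact_force: [-1.0, 0.1, -6.4]
width: 47.9
gripper_force: 86.2
```

View pics/w6.png

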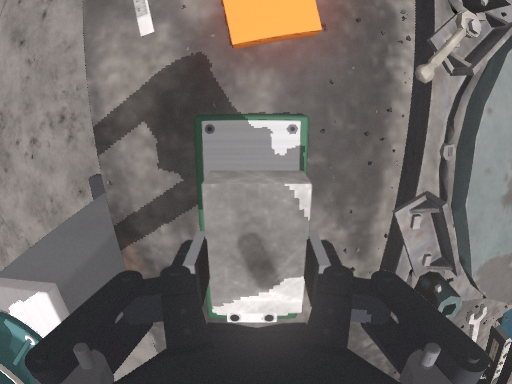

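Block held square; pad's far edge at row ~121 (cols 203–304), plate end at row 115.

Run:
```python
from h import *
f=np.load('pics/w6.npz');p=f['p'];s=dict(position=f['pos'],ee_rot=f['q'])
e=onz('wrist',[[203,120.5],[304,119.5]],19,s)[:,:2];print(e,np.linalg.norm(e[0]-e[1]))
g=onz('wrist',[[196,115],[308,114]],15,s)[:,:2];print(g,np.linalg.norm(g[0]-g[1]))
ex=np.array([np.cos(np.radians(85)),np.sin(np.radians(85))])
print('pad c',e.mean(0)-40*ex,'stud+66.7',np.array([452.2,248.3])+66.7*ex, 'stud from end',g.mean(0)-110*ex)
go(457.5,314.5-1.5,60,-5)
```

```text
[[420.96066861 356.87494507]
 [506.61051915 349.8865543 ]] 85.93447796992716
[[414.61823545 362.18683959]
 [511.05030667 354.12843938]] 96.76818782038418
pad c [460.29936417 313.53296176] stud+66.7 [458.01328804 314.74618636] stud from end [453.24713935 248.5762227 ]
row [ 0.0181 -0.0043  0.0667] -0.1
now [460.1 294.6 126.7] phi -5.1 t 13.7 w 48.0 j6 32
```

```bash
python3 -m inch '[[0.018,-0.003,0.03,0],[0.018,-0.003,0.06,0],[0.018,-0.003,0.08,0],[0.018,-0.003,0.085,0],[0.018,-0.003,0.085,0]]' 
python3 -m inch '[[0,0,0.003,0],[0,0,0.006,0],[0,0,0.009,0],[0,0,0.012,0],[0,0,0.0125,0]]'
python3 -m inch '[[0,0,0,0],[0,0,0,0]]'
```

```text
t: 14.15
position: [457.9, 313.2, 41.1]
ee_rot: [-0.0, 0.737, 0.675, -0.001]
contact_force: [-0.2, 0.2, -6.3]
width: 47.8
gripper_force: 86.1
t: 14.65
position: [457.9, 313.8, 29.0]
ee_rot: [-0.0, 0.737, 0.676, -0.0]
contact_force: [-1.6, 0.3, -5.8]
width: 47.8
gripper_force: 86.2
t: 14.85
position: [458.2, 313.9, 29.4]
ee_rot: [-0.0, 0.737, 0.676, 0.0]
contact_force: [0.5, -0.4, -6.5]
width: 47.7
gripper_force: 86.2
```

```bash
python3 -m inch '[[0,0,0.0005,0],[0,0,0.001,0],[0,0,0.0015,0],[0,0,0.0015,0]]'
```

```text
t: 15.25
position: [458.2, 313.9, 27.8]
ee_rot: [-0.0, 0.737, 0.676, 0.0]
contact_force: [-0.2, 1.0, -6.3]
width: 47.9
gripper_force: 86.2
```

```bash
python3 -m inch '[[0,0,0.001,0],[0,0,0.0015,0],[0,0,0.0015,0]]'
```

```text
t: 15.55
position: [458.2, 313.9, 27.7]
ee_rot: [0.0, 0.737, 0.676, 0.0]
contact_force: [-4.3, -2.6, 5.0]
width: 47.9
gripper_force: 87.5
```

```bash
python3 -m inch '[[0,0,0,0],[0,0,0,0],[0,0,0,0]]' 0.85
python3 -m inch '[[0,0,-0.02,0],[0,0,-0.06,0],[0,0,-0.1,0],[0,0,-0.13,0],[0,0,-0.13,0]]' 1
python3 -m inch '[[-0.13,0,-0.03,0],[-0.13,0,-0.03,0],[-0.13,0,-0.03,0],[-0.13,0,-0.03,0],[-0.13,0,-0.03,0]]'
python3 -m inch '[[0,0,0,0],[0,0,0,0]]'
python3 - <<'E'
from h import *
p,d,s=grab('wrist','w7')
go(358,-250,190,-19,3)
E
```

```text
t: 15.85
position: [458.9, 314.3, 26.7]
ee_rot: [0.0, 0.737, 0.676, 0.001]
contact_force: [-0.1, -0.2, 0.2]
width: 72.5
gripper_force: 0.0
t: 16.35
position: [461.4, 315.7, 163.0]
ee_rot: [0.002, 0.737, 0.676, 0.006]
contact_force: [0.5, 0.1, 0.5]
width: 85.2
gripper_force: 0.0
t: 16.85
position: [446.9, 184.2, 185.9]
ee_rot: [-0.0, 0.738, 0.675, 0.0]
contact_force: [-0.0, -0.7, 0.5]
width: 85.9
gripper_force: 0.0
t: 17.05
position: [446.6, 185.3, 185.4]
ee_rot: [-0.0, 0.737, 0.676, -0.001]
contact_force: [-0.3, 0.0, 0.8]
width: 85.7
gripper_force: 0.0
row [-0.1471 -0.0171 -0.0015] 4.7
row [-0.148  -0.005  -0.0015] 4.7
row [-0.1479  0.0072 -0.0015] 4.7
now [446.6 185.3 185.5] phi -4.9 t 17.1 w 85.0 j6 21
```

View pics/w7.png

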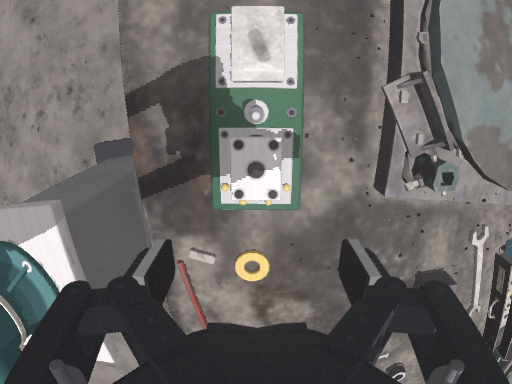

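Both parts sit on the plate: work (256,167), block (257,45), stud (256,113).

Run:
```python
from h import *
f=np.load('pics/w7.npz');p=f['p'];s=dict(position=f['pos'],ee_rot=f['q'])
H,S,V=hsv(p);z=f['d']
# plate outline from green extremes
c=onz('wrist',[[209,209.5],[301,208.5]],15,s)[:,:2];print('near end',c,np.linalg.norm(c[0]-c[1]))
ex=np.array([np.cos(np.radians(85)),np.sin(np.radians(85))]);ey=np.array([-ex[1],ex[0]])
st=c.mean(0)+110*ex;print('stud from near end',st)
print('stud tip', onz('wrist',[[256,116.5]],92,s),'green screws mid',onz('wrist',[[221,112.5],[292,111.5]],15,s)[:,:2].mean(0))
b=onz('wrist',[[231.5,81],[285.5,81],[231,8],[284,6]],44,s)[:,:2];print('blk',b,b.mean(0))
cv2.imwrite('pics/x.png',cv2.resize(p[90:135,230:285],None,fx=8,fy=8,interpolation=3))
```

```text
near end [[389.01076188 143.51705015]
 [494.07286053 135.76916544]] 105.34739812049278
stud from near end [451.12894291 249.22452459]
stud tip [[452.32708307 247.4523387   92.        ]] green screws mid [452.67456007 248.06685669]
blk [[431.84169372 280.95425842]
 [482.71809702 276.64475911]
 [437.53727844 353.9986952 ]
 [487.94621606 351.83702254]] [460.01082131 315.85868382]
```

```bash
python3 -m inch '[[-0.147,-0.017,0,4.7],[-0.147,-0.017,0,4.7],[-0.147,-0.017,0,4.7],[-0.147,-0.017,0,4.7],[-0.147,-0.017,0,4.7]]' >/dev/null
python3 -m inch '[[-0.148,-0.005,0,4.7],[-0.148,-0.005,0,4.7],[-0.148,-0.005,0,4.7],[-0.148,-0.005,0,4.7],[-0.148,-0.005,0,4.7]]' >/dev/null
python3 -m inch '[[-0.148,0.007,0,4.7],[-0.148,0.007,0,4.7],[-0.148,0.007,0,4.7],[-0.148,0.007,0,4.7],[-0.148,0.007,0,4.7]]' >/dev/null
python3 -m inch '[[0,0,0,0],[0,0,0,0]]'
python3 - <<'E'
from h import *
p,d,s=grab('wrist','w8')
E
```

```text
t: 18.8
position: [358.4, -248.8, 186.3]
ee_rot: [-0.0, 0.813, 0.582, 0.0]
contact_force: [-0.1, 0.6, -0.4]
width: 85.5
gripper_force: 0.0
```

View pics/w8.png

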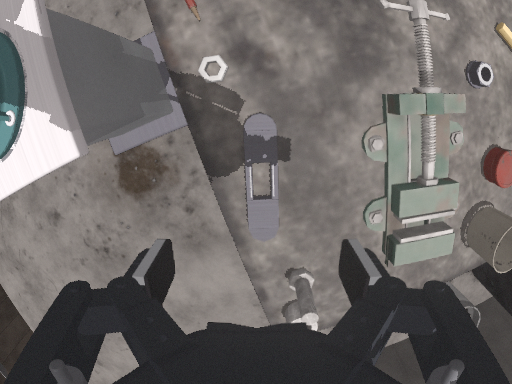

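Strap at (262,180), ends at rows 114 and 240, slot about (262,182); nut at (481,75).

Run:
```python
from h import *
f=np.load('pics/w8.npz');p=f['p'];s=dict(position=f['pos'],ee_rot=f['q'])
for q in((262,130),(262,152),(262,215),(262,235),(300,150),(220,130),(235,215)):print(q,p[q[1],q[0]])
i=p.astype(int);m=((i[...,0]-i[...,2])>9).astype(np.uint8)
m=cv2.morphologyEx(m,cv2.MORPH_OPEN,np.ones((3,3)));m=cv2.morphologyEx(m,cv2.MORPH_CLOSE,np.ones((5,5)))
h,r,a=blob(p,s,(262,180),m,12);print(r,a)
print('ends/slot',onz('wrist',[[262,114],[263,240],[262,165.5],[263,199],[245.5,150],[277,150],[248,215],[279,215]],12,s).round(1))
i=np.load('pics/scene0.npz');print(onz('scene',[[364,250]],22))
h,r2,a=blob(p,s,(481,75),(p.max(2)>140),22);print('nut bright',r2,onz('wrist',[[482,74]],22,s))
```

```text
(262, 130) [110 104 108]
(262, 152) [82 75 78]
(262, 215) [138 129 133]
(262, 235) [135 129 132]
(300, 150) [106 107 113]
(220, 130) [79 79 84]
(235, 215) [114 118 126]
((582.8740844726562, -237.6969451904297), (2.4229867458343506, 3.1048290729522705), 76.95976257324219) 9
ends/slot [[ 384.2 -193.5   12. ]
 [ 338.3 -333.8   12. ]
 [ 366.1 -247.    12. ]
 [ 354.8 -284.3   12. ]
 [ 354.7 -224.8   12. ]
 [ 387.1 -235.8   12. ]
 [ 332.1 -297.3   12. ]
 [ 366.1 -309.    12. ]]
[[ 674.87815604 -209.02800124   22.        ]]
nut bright ((661.4779663085938, -238.72291564941406), (15.612147331237793, 9.541105270385742), 58.703086853027344) [[ 669.90212323 -216.43397095   22.        ]]
```

Run:
```python
from h import *
f=np.load('pics/w8.npz');p=f['p'];s=dict(position=f['pos'],ee_rot=f['q'])
i=cv2.GaussianBlur(p,(3,3),0).astype(int)
for t in(0,1):
    m=((i[...,0]-i[...,2])>t).astype(np.uint8)
    m[:, :225]=0;m[:,300:]=0;m[250:]=0
    m=cv2.morphologyEx(m,cv2.MORPH_OPEN,np.ones((5,5)));m=cv2.morphologyEx(m,cv2.MORPH_CLOSE,np.ones((25,5)))
    h,r,a=blob(p,s,(262,180),m,12);print(r,a)
go(361,-265,130,-17.5)
```

```text
((360.1138916015625, -262.54461669921875), (146.57118225097656, 34.65448760986328), 72.97666931152344) 2996
((360.2527770996094, -262.6042785644531), (146.60476684570312, 34.005130767822266), 73.60063934326172) 2705
row [-0.0142  0.0078  0.0563] -1.4
now [ 358.2 -249.   186.3] phi -18.9 t 18.9 w 85.6 j6 -23
```

```bash
python3 -m inch '[[-0.014,0.007,0.05,-2],[-0.014,0.007,0.09,-2],[-0.014,0.007,0.12,-2],[-0.014,0.007,0.13,-2],[-0.014,0.007,0.13,-2]]' 0.62
python3 -m inch '[[0,0,0,0],[0,0,0,0]]'
python3 - <<'E'
from h import *
p,d,s=grab('wrist','w9')
go(360.5,-264.3,4,-17)
E
```

```text
t: 19.35
position: [359.0, -264.8, 55.1]
ee_rot: [-0.002, 0.804, 0.595, -0.0]
contact_force: [0.6, -0.0, 0.6]
width: 52.8
gripper_force: 0.0
t: 19.55
position: [360.9, -267.3, 58.7]
ee_rot: [0.002, 0.804, 0.594, 0.0]
contact_force: [0.8, 0.7, 0.8]
width: 52.8
gripper_force: 0.0
row [ 0.0028 -0.0011  0.0546] -0.1
now [ 360.7 -267.3   58.6] phi -17.1 t 19.6 w 52.8 j6 -27
```

View pics/w9.png

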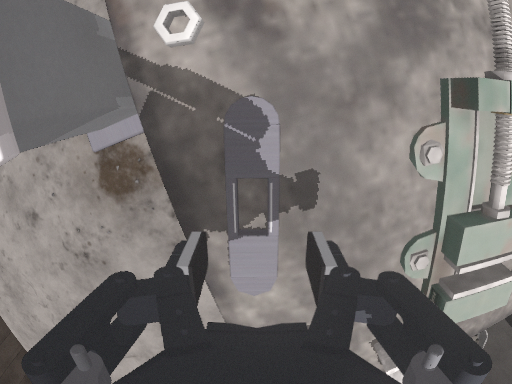

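Slot centre is about (254,206), strap between the fingers with ends at rows 95 and 293.

Run:
```python
from h import *
f=np.load('pics/w9.npz');p=f['p'];s=dict(position=f['pos'],ee_rot=f['q'])
w=onz('wrist',[[253,177.5],[254,235],[251.5,95],[253.5,293],[224.5,150],[279.5,150],[229,255],[279,255]],12,s)[:,:2];print(w.round(1))
print('slot',w[:2].mean(0),'ends',w[2:4].mean(0),'ang',np.degrees(np.arctan2(*(w[4:6].mean(0)-w[6:8].mean(0))[::-1])),np.degrees(np.arctan2(*(w[2]-w[3])[::-1])))
x=w[:2].mean(0);go(x[0],x[1],4,-17)
```

```text
[[ 366.8 -243.2]
 [ 354.8 -284. ]
 [ 382.  -191.1]
 [ 339.  -333.6]
 [ 354.5 -219.9]
 [ 388.9 -230.5]
 [ 332.2 -294.5]
 [ 367.5 -305.4]]
slot [ 360.82062773 -263.61551178] ends [ 360.46291261 -262.3624142 ] ang 73.71979789890877 73.21368669719891
row [ 0.0035 -0.001   0.0546] -0.1
now [ 360.7 -267.3   58.6] phi -17.1 t 19.6 w 52.8 j6 -27
```

```bash
python3 -m inch '[[0.004,-0.001,0.02,0],[0.004,-0.001,0.04,0],[0.004,-0.001,0.05,-0.4],[0.004,-0.001,0.0545,-0.4],[0.004,-0.001,0.0545,-0.4]]'
python3 -m inch '[[0,0,0,0],[0,0,0,0],[0,0,0,0],[0,0,0,0],[0,0,0,0]]' 0 60
python3 -m inch '[[0,0,-0.01,0],[0,0,-0.03,0],[0,0,-0.07,0],[0,0,-0.12,0],[0,0,-0.145,0]]'
python3 -m inch '[[0,0,0,0],[0,0,0,0]]'
python3 - <<'E'
from h import *
p,d,s=grab('wrist','w10')
go(452.3,200,150,-5,3)
E
```

```text
t: 20.1
position: [359.7, -262.3, 2.0]
ee_rot: [0.0, 0.802, 0.597, 0.0]
contact_force: [0.3, 0.9, 0.4]
width: 52.9
gripper_force: 0.0
t: 20.6
position: [360.4, -263.0, 3.2]
ee_rot: [0.001, 0.802, 0.597, 0.0]
contact_force: [-0.7, 0.3, 5.2]
width: 34.1
gripper_force: 61.5
t: 21.1
position: [360.7, -263.1, 151.2]
ee_rot: [0.003, 0.802, 0.597, 0.001]
contact_force: [0.2, -0.4, -2.0]
width: 34.3
gripper_force: 60.7
t: 21.3
position: [359.3, -261.8, 146.3]
ee_rot: [-0.0, 0.802, 0.597, 0.0]
contact_force: [-0.4, 1.4, -3.5]
width: 33.9
gripper_force: 60.6
row [ 0.1562 -0.0142 -0.0017] -3.9
row [ 0.1568 -0.0036 -0.0017] -3.9
row [ 0.1567  0.0071 -0.0017] -3.9
now [ 358.6 -261.2  144.9] phi -16.7 t 21.4 w 34.0 j6 -27
```

View pics/w10.png

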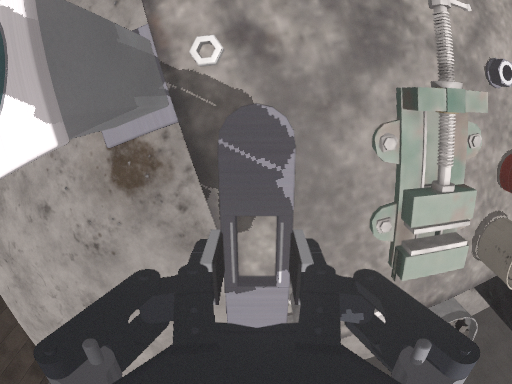

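Strap held level, slot at rows 214–281.

Run:
```python
from h import *
go(452.3,247.5,140,-5,3)
```

```text
row [ 0.1714 -0.0188  0.0016] -3.9
row [ 0.1723 -0.0071  0.0016] -3.9
row [0.1724 0.0046 0.0016] -3.9
now [ 358.6 -261.2  144.9] phi -16.7 t 21.4 w 34.0 j6 -27
```

```bash
python3 -m inch '[[0.171,-0.019,0.001,-3.9],[0.171,-0.019,0.001,-3.9],[0.171,-0.019,0.001,-3.9],[0.171,-0.019,0.001,-3.9],[0.171,-0.019,0.001,-3.9]]' >/dev/null
python3 -m inch '[[0.172,-0.007,0.001,-3.9],[0.172,-0.007,0.001,-3.9],[0.172,-0.007,0.001,-3.9],[0.172,-0.007,0.001,-3.9],[0.172,-0.007,0.001,-3.9]]' >/dev/null
python3 -m inch '[[0.172,0.005,0.002,-3.9],[0.172,0.005,0.002,-3.9],[0.172,0.005,0.002,-3.9],[0.172,0.005,0.002,-3.9],[0.172,0.005,0.002,-3.9]]' >/dev/null
python3 -m inch '[[0,0,0,0],[0,0,0,0],[0,0,0,0]]'
python3 - <<'E'
from h import *
go(452.4,248,115,-5)
p,d,s=grab('wrist','w11')
T=tool(s)
# what is seen along the slot
i=p.astype(int)
for v in range(205,290,6): print(v,' '.join('%3d,%3d,%3d'%tuple(p[v,u]) for u in range(228,292,6)))
E
```

```text
t: 23.15
position: [453.3, 243.9, 142.5]
ee_rot: [0.0, 0.738, 0.675, -0.0]
contact_force: [-0.7, -0.0, -2.0]
width: 34.1
gripper_force: 60.6
row [ 0.004  -0.0012  0.0275] -0.1
now [453.3 243.9 142.5] phi -5.1 t 23.1 w 34.1 j6 27
205  94, 90, 94  96, 91, 95  99, 95, 96  96, 92, 95  98, 93, 95  99, 93, 96 101, 96, 99  98, 93, 97 100, 95, 99  97, 93, 94  98, 95, 96
211  97, 91, 94  98, 93, 96  99, 94, 97  99, 93, 98 100, 94, 99 102, 97,101 102, 98,101  98, 94, 98  99, 93, 98 103, 97,101 103, 98,101
217  99, 95, 98  96, 90, 95 154,152,155 181,179,186 184,183,190 180,179,185 255,255,255  91, 88, 92  86, 82, 87 102, 98,100  99, 95,100
223 100, 96, 99  99, 94, 98 166,165,171 182,181,187 184,183,190 181,180,187 255,255,255 187,185,188 151,148,151 150,149,151 101, 97,101
229  98, 94, 98 100, 95, 97 178,177,182 182,181,188 184,184,190 182,180,188 214,212,219 255,255,255 186,184,191 148,148,151 103, 98,101
235 103, 96,100  96, 91, 95 180,178,184 182,180,187 141,141,143 155,154,157 255,255,255 255,255,255 185,181,189 146,144,148 107,102,106
241 102, 96, 99 103, 98,102 180,177,185  78, 76, 80  77
[... 468 characters left out ...]
,119,122 110,106,111
265 103, 97,101 125,121,125 179,176,180 255,255,255 255,255,255 255,255,255 255,255,255  99, 94, 99  93, 91, 93 117,111,117 107,103,106
271 100, 96,101 135,132,136 245,243,246 255,255,255 255,255,255 255,255,255 255,255,255 191,188,191  98, 95, 99 171,163,167 154,146,150
277  99, 94, 98 142,139,142  91, 88, 92  95, 91, 96  96, 92, 96  96, 93, 97  96, 95, 97  98, 96,100 125,119,122 164,154,160 160,153,157
283  99, 94,100 106,102,106  89, 84, 88  91, 87, 91  91, 88, 90  95, 91, 93  95, 90, 96  94, 91, 93 134,125,130 161,151,157 157,150,153
289  97, 93, 96 113,107,111 157,148,153 158,148,153 158,150,154 159,149,155 159,150,154 156,149,153 158,150,154 155,148,153 143,136,141
```

```bash
python3 -m inch '[[0.004,-0.001,0.01,0],[0.004,-0.001,0.02,0],[0.004,-0.001,0.027,0],[0.004,-0.001,0.027,0],[0.004,-0.001,0.027,0]]'
python3 -m inch '[[0,0,0,0],[0,0,0,0]]'
python3 - <<'E'
from h import *
go(452.4,248,52,-5)
E
```

```text
t: 23.7
position: [452.3, 249.6, 115.3]
ee_rot: [-0.0, 0.737, 0.676, -0.0]
contact_force: [-0.2, -0.7, -1.9]
width: 34.1
gripper_force: 60.6
t: 23.9
position: [452.9, 249.8, 116.4]
ee_rot: [0.0, 0.737, 0.676, 0.001]
contact_force: [0.5, -0.4, -3.4]
width: 33.9
gripper_force: 60.6
row [-0.0019 -0.0004  0.0644] 0.0
now [452.9 249.8 116.4] phi -5.0 t 23.9 w 33.9 j6 28
```

```bash
python3 -m inch '[[-0.001,0,0.01,0],[-0.001,0,0.02,0],[-0.001,0,0.03,0],[-0.001,0,0.035,0],[-0.001,0,0.04,0]]'
python3 -m inch '[[0,0,0.005,0],[0,0,0.01,0],[0,0,0.015,0],[0,0,0.02,0],[0,0,0.02,0]]'
python3 -m inch '[[0,0,0,0],[0,0,0,0]]'
```

```text
t: 24.4
position: [452.1, 248.5, 74.7]
ee_rot: [-0.0, 0.737, 0.676, -0.001]
contact_force: [0.8, -0.9, -1.9]
width: 34.1
gripper_force: 60.6
t: 24.9
position: [451.9, 248.4, 54.9]
ee_rot: [-0.0, 0.737, 0.676, -0.001]
contact_force: [0.3, -0.3, -2.7]
width: 34.2
gripper_force: 60.6
t: 25.1
position: [452.8, 248.7, 56.1]
ee_rot: [0.0, 0.737, 0.676, 0.0]
contact_force: [-0.1, -0.1, -2.2]
width: 34.0
gripper_force: 60.6
```

No contact, so the stud is through the slot. Lowering to about 47.2.

```bash
python3 -m inch '[[0,0,0.003,0],[0,0,0.005,0],[0,0,0.007,0],[0,0,0.008,0],[0,0,0.008,0]]'
python3 -m inch '[[0,0,0.0005,0],[0,0,0.001,0],[0,0,0.001,0]]'
```

```text
t: 25.6
position: [452.3, 248.6, 47.5]
ee_rot: [-0.0, 0.737, 0.676, -0.0]
contact_force: [-0.6, 1.2, -1.9]
width: 34.4
gripper_force: 60.6
t: 25.9
position: [452.6, 248.7, 47.3]
ee_rot: [0.0, 0.737, 0.676, 0.0]
contact_force: [-2.1, -0.5, 1.1]
width: 34.0
gripper_force: 60.8
```

```bash
python3 -m inch '[[0,0,0.0005,0],[0,0,0.0005,0]]'
python3 -m inch '[[0,0,0,0],[0,0,0,0],[0,0,0,0]]' 0.65
python3 -m inch '[[0,0,-0.02,0],[0,0,-0.06,0],[0,0,-0.1,0],[0,0,-0.14,0],[0,0,-0.14,0]]'
python3 -m inch '[[-0.1,0,0,0],[-0.1,0,0,0],[-0.1,0,0,0],[-0.1,0,0,0]]' 1
python3 -m inch '[[0,0,0,0],[0,0,0,0]]' >/dev/null
python3 - <<'E'
from h import *
p,d,s=grab('wrist','w12')
H,S,V=hsv(p)
h,r,a=blob(p,s,(254,290),(S>110)&(V>90)&(H>15)&(H<35),8);print('washer',r,a)
go(430.6,59.5,60,None,2)
g=manip.camera('side');f0=np.load('pics/side0.npz')
EOF=0
# strap in wrist view: depth around the plate -> heights along the axis line
c=manip.get_calibration('wrist');T=tool(s)@np.array(c['mount'])
def pix(P):
    q=np.linalg.inv(T)@np.r_[P,1];r=np.hypot(q[0],q[1]);a=np.arctan2(r,q[2]);K=np.array(c['K']);return K[:2,2]+K[0,0]*a*q[:2]/r, q[2]
ex=np.array([.0872,.9962,0])
for t in range(-70,75,10):
    P=np.array([452.4,248,56])+ex*t;u,zz=pix(P);u=u.round().astype(int);print(t,u,p[u[1],u[0]],round(float(d[u[1],u[0]]-zz),1))
E
```

```text
t: 26.1
position: [452.6, 248.7, 47.2]
ee_rot: [0.0, 0.737, 0.676, 0.0]
contact_force: [-3.6, -1.4, 5.0]
width: 33.8
gripper_force: 61.4
t: 26.4
position: [452.7, 248.7, 46.2]
ee_rot: [0.0, 0.737, 0.676, 0.0]
contact_force: [0.1, 0.5, 0.2]
width: 55.2
gripper_force: 0.0
t: 26.9
position: [456.0, 250.1, 193.8]
ee_rot: [0.002, 0.737, 0.676, 0.007]
contact_force: [0.2, 0.4, 0.5]
width: 55.5
gripper_force: 0.0
t: 27.3
position: [443.8, 148.3, 185.8]
ee_rot: [-0.0, 0.738, 0.675, 0.0]
contact_force: [1.4, -0.3, 0.1]
width: 85.5
gripper_force: 0.0
washer ((430.98577880859375, 54.36649703979492), (20.888057708740234, 13.70020866394043), 7.170405387878418) 54
row [-0.0457 -0.0027  0.063 ] -0.0
row [-0.0457 -0.0027  0.063 ] -0.0
now [443.8 150.1 186. ] phi -4.9 t 27.6 w 85.5 j6 17
-70 [256 151] [93 89 94] -3.3
-60 [256 140] [98 93 98] -2.0
-50 [256 129] [96 92 95] -2.5
-40 [256 119] [158 150 153] -2.2
-30 [256 108] [154 146 149] -2.7
-20 [256  97] [151 150 152] 33.3
-10 [256  86] [239 238 240] 34.1
0 [256  76] [160 160 161] -33.7
10 [256  65] [153 154 152] -23.5
20 [256  54] [86 88 84] 6.1
30 [256  44] [158 151 156] -1.8
40 [256  33] [156 147 152] -0.5
50 [256  23] [158 149 153] -1.9
60 [256  13] [162 153 157] -1.6
70 [256   3] [155 149 153] -1.5
```

```bash
python3 -m inch '[[-0.046,-0.003,0.063,0],[-0.046,-0.003,0.063,0],[-0.046,-0.003,0.063,0],[-0.046,-0.003,0.063,0]]' 0.61 >/dev/null
python3 -m inch '[[-0.046,-0.003,0.04,0],[-0.046,-0.003,0.04,0],[-0.046,-0.003,0.04,0],[-0.046,-0.003,0.04,0]]' >/dev/null
python3 -m inch '[[0,0,0,0],[0,0,0,0]]' >/dev/null
python3 - <<'E'
from h import *
p,d,s=grab('wrist','w13')
H,S,V=hsv(p)
h,r,a=blob(p,s,(256,210),(S>110)&(V>60)&(H>15)&(H<35),8);print('washer',r,a)
h,r1,a=blob(p,s,(200,180),(S<60)&(V>170),8);print('bit',r1,a)
go(r[0][0],r[0][1],3,-5)
E
```

```text
washer ((430.5785217285156, 59.67298889160156), (43.28407669067383, 42.11943435668945), 85.00527954101562) 1877
bit ((446.1217041015625, 181.103759765625), (63.57319259643555, 82.53809356689453), 85.10139465332031) 5245
row [ 0.0011 -0.0002  0.0814] 0.1
now [430.7  58.5  84.4] phi -4.9 t 28.6 w 52.3 j6 5
```

```bash
python3 -m inch '[[0.001,0,0.04,0],[0.001,0,0.065,0],[0.001,0,0.077,0],[0.001,0,0.081,0],[0.001,0,0.081,0]]'
python3 -m inch '[[0,0,0,0],[0,0,0,0],[0,0,0,0],[0,0,0,0],[0,0,0,0]]' 0 35
python3 -m inch '[[0,0,-0.01,0],[0,0,-0.04,0],[0,0,-0.08,0],[0,0,-0.12,0],[0,0,-0.14,0]]'
python3 -m inch '[[0,0,0,0],[0,0,0,0]]'
python3 - <<'E'
from h import *
go(452.3,248,140,-5,2)
E
```

```text
t: 29.15
position: [430.4, 59.0, 2.7]
ee_rot: [0.0, 0.737, 0.676, 0.0]
contact_force: [0.0, 0.3, -0.0]
width: 52.0
gripper_force: 0.0
t: 29.65
position: [431.2, 59.0, 4.1]
ee_rot: [0.001, 0.737, 0.676, 0.001]
contact_force: [-0.9, 0.4, 6.9]
width: 40.4
gripper_force: 35.2
t: 30.15
position: [431.9, 58.9, 147.2]
ee_rot: [0.003, 0.737, 0.676, 0.003]
contact_force: [0.5, 0.1, -0.5]
width: 40.4
gripper_force: 35.5
t: 30.35
position: [429.9, 58.9, 142.4]
ee_rot: [0.0, 0.737, 0.676, 0.0]
contact_force: [-0.2, -0.1, -0.6]
width: 40.3
gripper_force: 35.5
row [0.0952 0.003  0.0012] 0.0
row [0.0952 0.0029 0.0012] 0.0
now [429.9  58.9 142.4] phi -5.0 t 30.4 w 40.3 j6 5
```

Run:
```python
from h import *
p,d,s=grab('wrist','w14')
H,S,V=hsv(p);T=tool(s)
m=(S>110)&(V>50)&(H>15)&(H<35)
h,r,a=blob(p,s,(256,241),m,s['position'][2]+3.9);print('washer',r,a)
print('tool xy',(T[:3,:3].T@(np.r_[r[0],s['position'][2]]-s['position'])).round(1))
# bore: dark hole inside
k=m.astype(np.uint8);ct,hi=cv2.findContours(k,cv2.RETR_CCOMP,cv2.CHAIN_APPROX_NONE)
for c,hh in zip(ct,hi[0]):
    if len(c)>25:
        w=onz('wrist',c[:,0],s['position'][2]+3.9,s)[:,:2]-np.array(s['position'])[:2];e=cv2.fitEllipse(w.astype(np.float32));print('hole' if hh[3]>=0 else 'out',len(c),np.round(e[0],1),np.round(e[1],1),cv2.boundingRect(c))
c=manip.get_calibration('wrist')
# depth over the ring, converted to tool z
for u,v in((256,210),(256,285),(228,245),(284,245),(240,215),(272,215)):
    if m[v,u]:
        K=np.array(c['K']);x=(u-K[0,2])/K[0,0];y=(v-K[1,2])/K[1,1];r=np.hypot(x,y);q=np.array([np.sin(r)*x/r,np.sin(r)*y/r,np.cos(r)]);q*=d[v,u]/q[2];print(u,v,(np.array(c['mount'])@np.r_[q,1])[:3].round(1))
```

```text
washer ((430.84466552734375, 59.683837890625), (44.94103240966797, 41.347450256347656), 81.97405242919922) 3814
tool xy [0.9 0.9 0. ]
out 219 [0.9 0.8] [42.  44.8] (218, 206, 78, 75)
hole 94 [0.9 1.5] [17.9 19.8] (237, 229, 39, 31)
256 210 [21.4  0.6 -4.1]
228 245 [  1.9 -14.2  -5.6]
284 245 [ 1.5 15.5 -4.7]
240 215 [19.4 -7.4 -6.1]
272 215 [19.7  8.6 -6.8]
```

```bash
python3 -m inch '[[0.095,0.003,0,0],[0.095,0.003,0,0],[0.095,0.003,0,0],[0.095,0.003,0,0],[0.095,0.003,0,0]]' >/dev/null
python3 -m inch '[[0.093,0.003,0.01,0],[0.093,0.003,0.01,0],[0.093,0.003,0.01,0],[0.093,0.003,0.01,0],[0.093,0.003,0.01,0]]'
python3 -m inch '[[0,0,0,0],[0,0,0,0],[0,0,0,0]]'
python3 - <<'E'
from h import *
go(452.3,248,120,-5)
E
```

```text
t: 31.4
position: [452.2, 244.1, 132.1]
ee_rot: [0.0, 0.738, 0.675, -0.0]
contact_force: [-0.1, 0.5, 0.1]
width: 40.1
gripper_force: 35.5
t: 31.7
position: [452.4, 244.9, 132.6]
ee_rot: [0.0, 0.738, 0.675, 0.0]
contact_force: [-0.7, 0.1, 0.2]
width: 40.2
gripper_force: 35.5
row [ 0.003  -0.0004  0.0126] -0.1
now [452.4 244.9 132.6] phi -5.1 t 31.7 w 40.2 j6 27
```

```bash
python3 -m inch '[[0.0025,-0.001,0.005,0],[0.0025,-0.001,0.01,0],[0.0025,-0.001,0.015,0],[0.0025,-0.001,0.02,0],[0.0025,-0.001,0.023,0]]'
python3 -m inch '[[0,0,0,0],[0,0,0,0]]'
python3 - <<'E'
from h import *
go(451.5,247.2,63,-5)
p,d,s=grab('wrist','w15')
# through the bore
for v in range(226,264,3): print(v,' '.join('%3d'%p[v,u].mean() for u in range(230,286,3)))
E
```

```text
t: 32.2
position: [451.0, 248.1, 108.3]
ee_rot: [-0.0, 0.737, 0.676, -0.001]
contact_force: [-0.2, -0.9, -0.4]
width: 40.5
gripper_force: 35.5
t: 32.4
position: [451.5, 248.3, 109.3]
ee_rot: [-0.0, 0.737, 0.676, -0.0]
contact_force: [-0.7, 0.1, 0.2]
width: 40.3
gripper_force: 35.5
row [-0.0011  0.0001  0.0463] 0.0
now [451.5 248.3 109.3] phi -5.0 t 32.4 w 40.3 j6 27
226 141 139 142 141 139 139 141 143 139 139 138 140 141 141 141 142 140 142 142
229 139 140 142 142 139 138 138 141 140 139 136 140 140 141 140 142 141 141 141
232 141 139 140 140 139 135  97 141 150 148 145  79 128 140 141 139 141 139 142
235 138 139 140 142 140  82  80  83 136 139  83  85  83  91 141 139 141 140 142
238 140 140 138 139 148 147 150 150 149 149 149 150 150 150 146 140 142 140 142
241 140 141 138 130 146 144 145 144 144 145 144 145 146 145 145 134 143 140 140
244 141 140 140 147 150 151 148 149 150 150 151 149 151 151 151 119 145 140 143
247 141 140 140 127 148 147 146 146 145 146 146 148 148 147 145 119 144 141 142
250 142 140 142 114 146 147 144 147 147 147 148 147 148 147 139 124 143 142 140
253 141 140 141 122 113 146 146 147 147 146 147 147 148 141 118 136 144 143 142
256 142 141 142 137 120 118 134 145 148 148 148 144 126 117 123 143 143 143 143
259 142 140 141 142 140 122 124 122 119 117 118 124 122 128 144 144 143 143 140
262 141 141 142 141 142 144 132 125 124 125 126 128 135 145 145 144 144 144 140
```

```bash
python3 - <<'E'
from h import *
f=np.load('pics/w15.npz');p=f['p'];s=dict(position=f['pos'],ee_rot=f['q'])
print(onz('wrist',[[256,233],[256,235.5]],92,s),onz('wrist',[[257,246]],s['position'][2]+3.9,s))
for v in range(229,238): print(v,' '.join('%3d'%p[v,u].mean() for u in range(240,276,2)))
E
python3 -m inch '[[-0.001,0,0.005,0],[-0.001,0,0.01,0],[-0.001,0,0.015,0],[-0.001,0,0.02,0],[-0.001,0,0.02,0]]'
```

```text
[[451.86879207 246.28386989  92.        ]
 [451.72033907 244.60366428  92.        ]] [[452.6471579  248.69483741 113.1633822 ]]
229 142 139 140 138 138 143 140 140 139 139 136 137 140 140 142 141 140 141
230 141 138 139 137 138 140 142 145 141 144 139 136 139 138 144 141 139 141
231 142 140 140 136 126 135 147 150 150 149 146 118 127 139 140 143 141 138
232 141 139 138 129  97 115 147 150 150 147 145  89  92 128 138 142 141 141
233 141 139 136  96  76  86 149 147 146 149 137  78  77  93 127 141 141 138
234 137 140 118  80  77  76 133 146 147 147 110  76  78  79  91 135 141 141
235 139 140  79  82  80  82  96 136 142 136  83  81  84  83  82 115 141 141
236 137 139 115 116 117 117 115 124 137 129 115 117 117 115 114 119 139 142
237 135 142 145 145 145 146 145 144 146 145 144 145 147 144 143 142 144 138
t: 32.95
position: [450.6, 246.9, 88.0]
ee_rot: [-0.0, 0.737, 0.676, -0.001]
contact_force: [0.8, -0.6, -0.1]
width: 40.2
gripper_force: 35.5
```

```bash
python3 -m inch '[[0,0,0,0],[0,0,0.005,0],[0,0,0.01,0],[0,0,0.015,0],[0,0,0.02,0]]'
python3 -m inch '[[0,0,0,0],[0,0,0.003,0],[0,0,0.006,0],[0,0,0.006,0]]'
python3 -m inch '[[0,0,0,0],[0,0,0,0]]'
```

```text
t: 33.45
position: [451.2, 247.2, 68.7]
ee_rot: [-0.0, 0.737, 0.676, -0.0]
contact_force: [0.2, -0.6, -0.8]
width: 40.6
gripper_force: 35.5
t: 33.85
position: [451.1, 247.1, 62.9]
ee_rot: [-0.0, 0.737, 0.676, -0.0]
contact_force: [-0.1, -0.8, -0.7]
width: 40.6
gripper_force: 35.5
t: 34.05
position: [451.5, 247.3, 63.5]
ee_rot: [0.0, 0.737, 0.676, 0.0]
contact_force: [-0.4, -0.4, 0.2]
width: 40.3
gripper_force: 35.5
```

```bash
python3 -m inch '[[0,0,0.001,0],[0,0,0.002,0],[0,0,0.003,0],[0,0,0.003,0],[0,0,0.003,0]]'
python3 -m inch '[[0,0,0.0005,0],[0,0,0.0008,0],[0,0,0.0008,0]]'
```

```text
t: 34.55
position: [451.3, 247.2, 60.3]
ee_rot: [-0.0, 0.737, 0.676, -0.0]
contact_force: [-0.0, 0.3, -0.8]
width: 40.8
gripper_force: 35.5
t: 34.85
position: [451.4, 247.2, 60.1]
ee_rot: [0.0, 0.737, 0.676, 0.0]
contact_force: [-0.4, -0.6, 4.1]
width: 40.5
gripper_force: 36.2
```

```bash
python3 -m inch '[[0,0,0,0],[0,0,0,0],[0,0,0,0]]' 0.62
python3 -m inch '[[0,0,-0.01,0],[0,0,-0.04,0],[0,0,-0.08,0],[0,0,-0.12,0],[0,0,-0.12,0]]'
python3 -m inch '[[-0.1,0,0,0],[-0.1,0,0,0],[-0.1,0,0,0],[-0.1,0,0,0]]' 1
python3 -m inch '[[0,0,0,0],[0,0,0,0]]' >/dev/null
python3 - <<'E'
from h import *
p,d,s=grab('wrist','w16')
H,S,V=hsv(p)
m=(S>110)&(V>50)&(H>15)&(H<35)
h,r,a=blob(p,s,(256,70),m,64);print('washer',r,a)
v,u=np.where(p[40:100,200:310].max(2)>0)
for y in range(50,95,3): print(y,' '.join('%3d'%p[y,u].mean() for u in range(232,284,3)))
go(670,-200,180,-5,3)
E
```

```text
t: 35.15
position: [451.3, 247.2, 59.2]
ee_rot: [-0.0, 0.737, 0.676, -0.0]
contact_force: [0.6, 0.6, -0.6]
width: 53.0
gripper_force: 0.0
t: 35.65
position: [454.9, 248.7, 187.8]
ee_rot: [0.003, 0.737, 0.676, 0.007]
contact_force: [0.9, 1.4, 0.8]
width: 53.0
gripper_force: 0.0
t: 36.05
position: [442.7, 146.9, 179.7]
ee_rot: [-0.0, 0.738, 0.675, 0.0]
contact_force: [0.2, 0.2, -0.5]
width: 85.4
gripper_force: 0.0
washer ((460.6830749511719, 253.3809356689453), (1.000836730003357, 6.802814483642578), 34.14295959472656) 8
50 234 221 145 155 156  89 179 217 217 215 215 159  97 149 157 154 239 239
53 119 109 130 158 213 218 216 221 220 218 220 220 220 201 159 159 126 126
56 119 105 138 216 219 219 216 221 219 218 220 221 221 219 205 159 125 125
59 120  90 215 218 219 220 218 222 219 219 220 220 221 219 220 206 126 125
62 106 191 217 219 219 221 217 172 163 156 198 220 220 219 220 222 138 125
65 103 215 218 219 218 215 148 151 224 185 170 153 219 220 220 222 199 127
68 149 217 218 218 218 137 150 240 243 243 170 161 182 220 220 222 219 126
71 166 217 217 218 214 135 150 173 240 215 171 162 128 220 220 222 220 123
74 184 218 217 219 213 143 156 158 162 168 175 157 142 222 221 222 220 123
77 173 219 217 218 219 153 100 158 163 168 135 159 177 221 221 222 220 125
80  87 217 217 219 220 200 180 103 100 126 133 157 218 221 220 222 217 125
83  89 214 217 218 218 220 207 151 131 155 168 217 222 221 220 221 145 125
86 118 147 216 218 218 219 222 218 218 219 219 221 222 221 220 217 125 126
89 117  84 148 217 217 218 221 219 219 222 220 221 223 221 219 158 125 123
92 160 153 127 184 216 218 220 219 218 222 220 222 223 214 161 157 165 160
row [-0.1094  0.0854 -0.0002] 0.0
row [-0.1093  0.0855 -0.0002] 0.0
row [-0.1093  0.0855 -0.0002] 0.0
now [442.7 148.7 179.4] phi -4.9 t 36.3 w 85.1 j6 16
```

```bash
python3 -m inch '[[-0.109,0.085,0,0],[-0.109,0.085,0,0],[-0.109,0.085,0,0],[-0.109,0.085,0,0],[-0.109,0.085,0,0]]' >/dev/null
python3 -m inch '[[-0.109,0.085,0,0],[-0.109,0.085,0,0],[-0.109,0.085,0,0],[-0.109,0.085,0,0],[-0.109,0.085,0,0]]' >/dev/null
python3 -m inch '[[-0.109,0.085,0,0],[-0.109,0.085,0,0],[-0.109,0.085,0,0],[-0.109,0.085,0,0],[-0.109,0.085,0,0]]' >/dev/null
python3 -m inch '[[0,0,0,0],[0,0,0,0]]'
python3 - <<'E'
from h import *
f=np.load('pics/w16.npz');q=f['p'];s0=dict(position=f['pos'],ee_rot=f['q'])
m=np.zeros(q.shape[:2],np.uint8);m[40:100,225:290]=(q[40:100,225:290].mean(2)>195);m=cv2.morphologyEx(m,cv2.MORPH_OPEN,np.ones((5,5)))
h,r,a=blob(q,s0,(256,72),m,64);print('washer on strap',r,a)
p,d,s=grab('wrist','w17')
c=manip.get_calibration('wrist');T=tool(s)@np.array(c['mount'])
q=np.linalg.inv(T)@np.array([674,-210,22,1]);r=np.hypot(q[0],q[1]);uv=np.array(c['K'])[:2,2]+297.3*np.arctan2(r,q[2])*q[:2]/r;print(uv)
u,v=uv.astype(int);cr=p[max(v-60,0):v+60,max(u-60,0):u+60];print(max(u-60,0),max(v-60,0))
cv2.imwrite('pics/nut.png',cv2.resize(cr,None,fx=5,fy=5,interpolation=3))
E
```

```text
t: 38.0
position: [668.1, -198.0, 180.6]
ee_rot: [0.0, 0.736, 0.677, 0.0]
contact_force: [-0.2, 0.5, 0.5]
width: 85.6
gripper_force: 0.0
washer on strap ((452.54644775390625, 248.10855102539062), (41.5498161315918, 41.237037658691406), 85.02186584472656) 1421
[262.04387775 182.93454153]
202 122
```

View pics/nut.png

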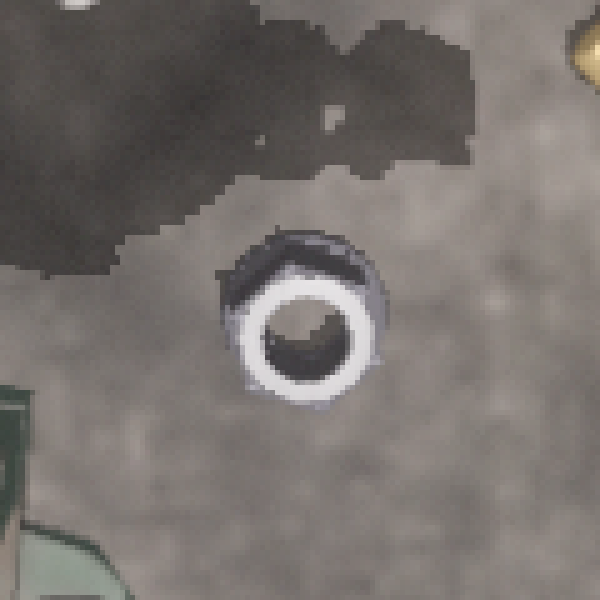

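The nut's bright face ring is centred at crop (307,338), i.e. pixel (263.4,189.6); its corners are at 19° mod 60 in the image, so φ should be about +6°.

```bash
cat > nut.py <<'E'
from h import *
def nut(p,s,seed,z,lo=185):
    m=np.zeros(p.shape[:2],np.uint8);u,v=map(int,seed);a,b=max(v-40,0),max(u-40,0);m[a:v+40,b:u+40]=p[a:v+40,b:u+40].min(2)>lo
    k,l,st,c=cv2.connectedComponentsWithStats(m);i=1+np.argmax(st[1:,4])
    ct=max(cv2.findContours((l==i).astype(np.uint8),0,cv2.CHAIN_APPROX_NONE)[0],key=len)[:,0]
    w=onz('wrist',ct,z,s)[:,:2].astype(np.float32);return cv2.fitEllipse(w),st[i]
E
python3 - <<'E'
from nut import *
f=np.load('pics/w17.npz');s=dict(position=f['pos'],ee_rot=f['q'])
e,st=nut(f['p'],s,(263,190),22);print(e,st)
go(e[0][0],e[0][1],80,6)
E
```

```text
((674.3449096679688, -217.2724609375), (26.824657440185547, 27.120929718017578), 109.91132354736328) [250 177  26  25 250]
row [-0.0183  0.0078  0.1006] -10.9
now [ 668.1 -198.3  180.6] phi -4.9 t 38.0 w 85.5 j6 -16
```

```bash
python3 -m inch '[[-0.018,0.008,0.04,-11],[-0.018,0.008,0.08,-11],[-0.018,0.008,0.1,-11],[-0.018,0.008,0.1,-11],[-0.018,0.008,0.1,-11]]' 0.6 
python3 -m inch '[[0,0,0,0],[0,0,0,0]]' >/dev/null
python3 - <<'E'
from nut import *
p,d,s=grab('wrist','w18')
e,st=nut(p,s,(256,210),22);print(e,st)
# hex corners: dark-blue hull of nut side vs. bench is hard; use ring surroundings
ang=np.arange(0,360,10);c=manip.get_calibration('wrist')
cx,cy=st[0]+st[2]/2,st[1]+st[3]/2
R0=(st[2]+st[3])/4
for k in (1.05,1.1,1.15): print(k,[int(p[int(round(cy+k*R0*np.sin(t))),int(round(cx+k*R0*np.cos(t)))].mean()) for t in np.radians(ang)])
go(e[0][0],e[0][1],9,None)
E
```

```text
t: 38.55
position: [674.8, -218.3, 80.3]
ee_rot: [0.0, 0.669, 0.743, 0.0]
contact_force: [0.1, 0.3, 0.6]
width: 51.4
gripper_force: 0.0
((679.8560791015625, -225.06521606445312), (8.417703628540039, 19.710710525512695), 122.479248046875) [244 204  28  16 146]
1.05 [138, 138, 133, 134, 139, 138, 140, 140, 141, 140, 141, 137, 138, 138, 208, 219, 154, 136, 88, 65, 66, 61, 68, 84, 85, 87, 84, 86, 85, 75, 69, 82, 159, 222, 220, 218]
1.1 [138, 137, 133, 134, 136, 135, 140, 140, 139, 140, 141, 137, 138, 136, 137, 219, 154, 137, 88, 63, 66, 61, 66, 76, 85, 87, 88, 86, 85, 75, 69, 127, 159, 222, 220, 188]
1.15 [137, 137, 129, 130, 133, 136, 136, 138, 139, 140, 141, 141, 138, 137, 137, 216, 153, 137, 115, 63, 66, 65, 69, 87, 83, 86, 88, 85, 85, 76, 71, 105, 223, 222, 213, 188]
row [-0.0062  0.0033  0.0733] -0.0
now [ 675.9 -219.2   82.3] phi 6.0 t 38.8 w 51.5 j6 -29
```

Run:
```python
from h import *
go(674.3,-217.3,9,6)
```

```text
row [ 0.0021 -0.0014  0.0733] 0.0
now [ 675.9 -219.2   82.3] phi 6.0 t 38.8 w 51.5 j6 -29
```

```bash
python3 -m inch '[[0.002,-0.0015,0.03,0],[0.002,-0.0015,0.055,0],[0.002,-0.0015,0.068,0],[0.002,-0.0015,0.073,0],[0.002,-0.0015,0.073,0]]'
python3 -m inch '[[0,0,0,0],[0,0,0,0],[0,0,0,0],[0,0,0,0],[0,0,0,0]]' 0 40
python3 -m inch '[[0,0,-0.01,0],[0,0,-0.04,0],[0,0,-0.09,0],[0,0,-0.14,0],[0,0,-0.15,0]]'
python3 -m inch '[[0,0,0,0],[0,0,0,0]]'
python3 - <<'E'
from h import *
p,d,s=grab('wrist','w19')
cv2.imwrite('pics/n19.png',p)
print('TCP',s['position'])
for v in range(196,275,4): print(v,' '.join('%3d'%p[v,u].mean() for u in range(220,296,4)))
go(452.3,248,165,-5,4)
E
```

```text
t: 39.3
position: [673.1, -217.2, 6.5]
ee_rot: [-0.0, 0.669, 0.743, 0.0]
contact_force: [-0.3, 0.7, -0.5]
width: 51.1
gripper_force: 0.0
t: 39.8
position: [674.4, -217.7, 8.8]
ee_rot: [0.002, 0.669, 0.743, 0.001]
contact_force: [0.6, 0.5, 6.0]
width: 28.8
gripper_force: 41.0
t: 40.3
position: [675.9, -218.2, 165.9]
ee_rot: [0.007, 0.669, 0.743, 0.002]
contact_force: [0.9, -0.3, 0.9]
width: 28.7
gripper_force: 40.3
t: 40.5
position: [672.1, -216.7, 154.3]
ee_rot: [-0.002, 0.669, 0.743, -0.001]
contact_force: [-0.2, -0.5, -2.0]
width: 28.6
gripper_force: 40.3
TCP [ 672.0551633  -216.69423357  154.32427997]
196 126 117 121 122 123 120 123 129 126 130 136 143 137 124 133 138 130 128 124
200 127 128 127 123 113 115 122 129 128 138 141 135 128 130 131 131 134 132 133
204 131 133 134 125 116 116 116 126 125 140 140 131 131 124 133 135 139 130 138
208 124 128 122 119 118 121 119  89  68  68  70  69 113 140 141 136 136 129 128
212 124 127 127 125 114  68  77  80  76  65  78  78  82  68 137 138 132 128 128
216 124 120 120 100  76  78  77  69  67  64  66  63  79  77  81  74 125 132 131
220 134 
[... 603 characters left out ...]
  69  72 136 134  90  42  89
252  86  46 105 138 135  58  63  64  67  63  68  66  64  65 134 133 114  43  47
256  44  43  89 138 135  64  61  63  62  71  63  60  63  65 114 135 130  39  46
260  41  37  71 136 135  60  62  67  60  64  63  63  60  65 133 134  94  37  43
264  51  43  59 135 134 105  64  64  63  63  61  65  64  69 133 133  78  43  52
268  49  37  52  76 134 133 100  66  61  61  62  64  81 135 133 105  77  39  51
272  50  40  50  92 104 131 134 138 117 106 116 136 135 136 103  88  85  34  51
row [ 0.1212 -0.0423 -0.003 ] 2.8
row [ 0.1191 -0.0481 -0.003 ] 2.8
row [ 0.1166 -0.0538 -0.003 ] 2.8
row [ 0.1139 -0.0593 -0.003 ] 2.8
now [ 671.6 -216.5  152.9] phi 6.0 t 40.5 w 28.8 j6 -28
```

```bash
python3 - <<'E'
from h import *
f=np.load('pics/w19.npz');p=f['p'];s=dict(position=f['pos'],ee_rot=f['q'])
m=np.zeros(p.shape[:2],np.uint8);m[226:280,224:290]=(p[226:280,224:290].mean(2)>120);m=cv2.morphologyEx(m,cv2.MORPH_OPEN,np.ones((3,3)))
ct,hi=cv2.findContours(m,cv2.RETR_CCOMP,cv2.CHAIN_APPROX_NONE);T=tool(s)
for c,h in zip(ct,hi[0]):
    if len(c)>30:
        w=onz('wrist',c[:,0],s['position'][2]+13.2,s);t=(w-s['position'])@T[:3,:3];e=cv2.fitEllipse(t[:,:2].astype(np.float32));print(h[3]>=0,len(c),np.round(e[0],1),np.round(e[1],1),cv2.boundingRect(c))
E
python3 -m inch '[[0.121,-0.042,0,2.8],[0.121,-0.042,0,2.8],[0.121,-0.042,0,2.8],[0.121,-0.042,0,2.8],[0.121,-0.042,0,2.8]]' >/dev/null
python3 -m inch '[[0.119,-0.048,0,2.8],[0.119,-0.048,0,2.8],[0.119,-0.048,0,2.8],[0.119,-0.048,0,2.8],[0.119,-0.048,0,2.8]]' >/dev/null
python3 -m inch '[[0.117,-0.054,0,2.8],[0.117,-0.054,0,2.8],[0.117,-0.054,0,2.8],[0.117,-0.054,0,2.8],[0.117,-0.054,0,2.8]]' >/dev/null
python3 -m inch '[[0.111,-0.059,0,2.8],[0.111,-0.059,0,2.8],[0.111,-0.059,0,2.8],[0.111,-0.059,0,2.8],[0.111,-0.059,0,2.8]]' >/dev/null
python3 -m inch '[[0,0,0,0],[0,0,0,0],[0,0,0,0]]'
python3 - <<'E'
from h import *
go(451.4,247.3,120,-5)
E
```

```text
False 146 [-0.2  0.9] [27.7 28. ] (229, 231, 56, 48)
True 126 [-1.4  1. ] [18.9 20.8] (236, 240, 42, 34)
t: 42.85
position: [455.5, 243.9, 156.5]
ee_rot: [0.0, 0.739, 0.674, -0.0]
contact_force: [-0.1, 0.3, -1.5]
width: 28.9
gripper_force: 40.3
row [ 0.0031 -0.0044  0.0365] -0.3
now [455.5 243.9 156.5] phi -5.3 t 42.9 w 28.9 j6 27
```

```bash
python3 -m inch '[[0.0035,-0.0045,0.01,0],[0.0035,-0.0045,0.02,0],[0.0035,-0.0045,0.03,0],[0.0035,-0.0045,0.038,0],[0.0035,-0.0045,0.038,0]]'
python3 -m inch '[[0,0,0,0],[0,0,0,0],[0,0,0,0]]'
python3 - <<'E'
from h import *
go(451.4,248.1,105,-5)
E
```

```text
t: 43.35
position: [449.4, 248.3, 116.2]
ee_rot: [-0.001, 0.738, 0.674, -0.002]
contact_force: [0.8, -1.0, -0.8]
width: 28.7
gripper_force: 40.3
t: 43.65
position: [451.0, 249.0, 119.2]
ee_rot: [0.0, 0.738, 0.674, 0.001]
contact_force: [0.3, 0.6, -0.8]
width: 28.9
gripper_force: 40.3
row [-0.0009  0.0004  0.0142] -0.2
now [451.  249.  119.2] phi -5.2 t 43.6 w 28.9 j6 28
```

```bash
python3 -m inch '[[-0.001,0.0003,0.005,0],[-0.001,0.0003,0.01,0],[-0.001,0.0003,0.013,0],[-0.001,0.0003,0.016,0],[-0.001,0.0003,0.02,0]]'
python3 -m inch '[[0,0,0,0],[0,0,0,0]]'
python3 -m inch '[[0,0,0.003,0],[0,0,0.006,0],[0,0,0.009,0],[0,0,0.012,0]]'
python3 -m inch '[[0,0,0,0],[0,0,0,0]]'
```

```text
t: 44.15
position: [450.9, 247.8, 98.2]
ee_rot: [-0.0, 0.738, 0.674, 0.0]
contact_force: [0.0, -0.2, -1.0]
width: 28.8
gripper_force: 40.3
t: 44.35
position: [450.8, 247.8, 98.4]
ee_rot: [-0.0, 0.738, 0.674, -0.0]
contact_force: [0.2, 0.5, -0.4]
width: 29.1
gripper_force: 40.3
t: 44.75
position: [450.8, 247.8, 86.2]
ee_rot: [-0.0, 0.738, 0.674, -0.0]
contact_force: [0.4, 1.0, -0.5]
width: 29.0
gripper_force: 40.3
t: 44.95
position: [450.8, 247.8, 86.4]
ee_rot: [-0.0, 0.738, 0.674, -0.0]
contact_force: [0.5, -0.3, -1.0]
width: 28.9
gripper_force: 40.3
```

```bash
python3 -m inch '[[0,0.0003,0.003,0],[0,0.0003,0.006,0],[0,0.0003,0.009,0],[0,0.0003,0.0115,0],[0,0.0003,0.0115,0]]'
python3 -m inch '[[0,0,0.0005,0],[0,0,0.0015,0],[0,0,0.002,0],[0,0,0.002,0]]'
```

```text
t: 45.45
position: [450.7, 247.6, 74.4]
ee_rot: [-0.0, 0.738, 0.674, -0.001]
contact_force: [0.9, -0.3, -1.4]
width: 28.4
gripper_force: 40.3
t: 45.85
position: [451.1, 247.8, 73.0]
ee_rot: [-0.0, 0.738, 0.674, 0.0]
contact_force: [0.8, -0.6, -0.5]
width: 28.8
gripper_force: 40.3
```

```bash
python3 -m inch '[[0,0,0.0005,0],[0,0,0.001,0],[0,0,0.001,0],[0,0,0.001,0]]'
```

```text
t: 46.25
position: [451.2, 247.8, 72.7]
ee_rot: [0.0, 0.738, 0.674, 0.0]
contact_force: [-2.0, 0.1, 4.2]
width: 28.8
gripper_force: 40.9
```

```bash
python3 -m inch '[[0,0,0,0],[0,0,0,0],[0,0,0,0]]' 0.55
python3 -m inch '[[0,0,-0.01,0],[0,0,-0.03,0],[0,0,-0.07,0],[0,0,-0.12,0],[0,0,-0.12,0]]'
python3 -m inch '[[-0.1,0,0,0],[-0.1,0,0,0],[-0.1,0,0,0],[-0.1,0,0,0]]'
python3 -m inch '[[0,0,0,0],[0,0,0,0],[0,0,0,0]]' >/dev/null
python3 - <<'E'
from nut import *
p,d,s=grab('wrist','w20')
c=manip.get_calibration('wrist');T=tool(s)@np.array(c['mount']);K=np.array(c['K'])
def pix(P):
    q=np.linalg.inv(T)@np.r_[P,1];r=np.hypot(q[0],q[1]);return K[:2,2]+K[0,0]*np.arctan2(r,q[2])*q[:2]/r
u=pix([452.3,248,86]);e,st=nut(p,s,u,86,170);print('nut top',u,e,st)
# 3-D points round the stud from depth
v,w=np.mgrid[0:384,0:512];x=(w-K[0,2])/K[0,0];y=(v-K[1,2])/K[1,1];r=np.hypot(x,y)+1e-9
q=np.stack([np.sin(r)*x/r,np.sin(r)*y/r,np.cos(r)],-1);q=q/q[...,2:]*d[...,None];W=q@T[:3,:3].T+T[:3,3]
ex=np.array([.0872,.9962]);ey=np.array([-ex[1],ex[0]]);dd=W[...,:2]-np.array([452.3,248]);X=dd@ex;Y=dd@ey;R_=np.hypot(X,Y)
for nm,mk in(('strap-',(X<-28)&(X>-70)&(abs(Y)<14)),('strap+',(X>28)&(X<60)&(abs(Y)<14)),('washer',(R_>19.8)&(R_<21)&(abs(X)<20)),('nuttop',(R_<13)&(R_>10)),('tip',R_<2.5)):
    mk&=d>0;z=W[...,2][mk];print(nm,len(z),np.round(np.percentile(z,[10,50,90]),1) if len(z) else '')
p2,d2=manip.camera('side');print(manip.get_state()['contact_force'])
E
```

```text
t: 46.55
position: [451.1, 247.7, 71.6]
ee_rot: [-0.0, 0.738, 0.674, -0.0]
contact_force: [-0.2, 0.5, 0.8]
width: 46.8
gripper_force: 0.0
t: 47.05
position: [455.1, 249.4, 201.6]
ee_rot: [0.003, 0.738, 0.674, 0.008]
contact_force: [0.8, 0.9, 0.6]
width: 46.7
gripper_force: 0.0
t: 47.45
position: [442.3, 147.5, 192.5]
ee_rot: [0.0, 0.739, 0.673, 0.001]
contact_force: [-0.3, 0.8, 0.5]
width: 47.1
gripper_force: 0.0
nut top [257.13630521  71.9518671 ] ((452.32012939453125, 248.9364776611328), (28.516145706176758, 29.31671142578125), 92.75753021240234) [240  54  36  35 571]
strap- 1304 [57.  58.  58.9]
strap+ 989 [57. 58. 59.]
washer 135 [64.9 65.8 66.9]
nuttop 379 [73.6 88.4 89.5]
tip 29 [92.7 93.8 94.9]
[-0.97075893 -0.15473474  0.13214197]
```

```bash
python3 -c "
from bench import manip
print(manip.job_done())"
```

```text
the job is handed in; nothing more can be done
None
```

The strap clamp is assembled and handed in: workpiece in the pins, 25 mm packing block on the pad, strap level on both with the stud in its slot, then washer and nut on the stud, with strap, washer and nut heights confirmed by depth readings from the wrist camera at the end; the hand-in returned no verdict.

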